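# Change the lens on a sprung gauging stand

### The job

Change the lens on the gauging stand: draw the red clamp knob back against its spring and lodge it in its holding notch so that it stays there by itself, push the measured lens (orange block) along and off the ledge, without lifting it, so that it drops down the blue chute into the catch tray. Then set the next lens (blue block) gently down on the ledge, centred on the black cross, and free the knob so that the jaw springs back and clamps this lens against the fixed stop. Leave the other lenses and everything else on the table where they are.

Things in the scene. Friction and masses are not known exactly. Their poses are not given: they have to be found in the camera images.
- stand: white gauging stand bolted to the table. Origin on the table under the gauging cross; its axes are called X, Y, Z here (Z up; turned up to 0.3 rad from the world's). Base plate 12 mm thick, X -40 to 170, Y -170 to 65 mm. White block on it, X -35 to 35, Y -165 to 60 mm, its flat top (the ledge) 100 mm above the table. Fixed stop on +Y, clamp on -Y, chute on +X.
- mark (a point): centre of the black cross on the ledge top (100 mm above the table), axes as the stand's. The ledge ends at X = -35 and +35 mm, both ends open. Fixed stop: dark steel bar, face at Y = +30 mm, 12 mm thick, X -28 to 28 mm, 14 mm tall. A lens pressed against it has its centre at Y = 0.
- tray_mid (a point): middle of the catch tray's floor, 15 mm above the table, 120 mm along +X from the cross, axes as the stand's. A steep blue slope falls from the ledge's +X edge to the floor (X 75 to 166 mm, 104 mm wide; side walls up to 88 mm, end wall up to 60 mm above the table). A lens slid along +X tips over the edge once its centre is past X = 35 mm, and slides in.
- jaw: black moving jaw of the clamp, 56 mm along X, 12 mm along Y, 14 mm tall, its top 116 mm above the table. Origin: middle of the face that presses the lens (facing +Y). Axes as the stand's.
- knob_cap: red upright cylindrical clamp knob, 22 mm across, from 128 to 166 mm above the table. Origin: on its axis, 150 mm above the table, a good height to grip. Axes as the stand's. Its 8 mm stem runs in an L-shaped slot of the steel cover plate (X -34 to 34, Y -165 to -66 mm, top 124 mm above the table).
- notch (a point): where the knob's axis stands (at the cover plate's top, 124 mm above the table) when it rests in the holding notch: X = +16 mm, Y = -118 mm in the stand's axes.
- clamp (a joint): travel of the clamp slide along the stand's -Y, m: 0 with a 60 mm lens clamped (knob at X 0, Y -95 mm), -0.010 shut on nothing, 0.038 drawn fully back (end stop), 0.023 resting in the notch (jaw 53 mm from the cross). A damped spring drives it towards the stop: about 6 N at 0, 9.5 N at 0.023, 12 N at 0.038. Let go outside the notch, it runs back.
- knob (a joint): shift of the knob across the slide, along the stand's +X, m: 0 in the straight lane, 0.016 fully across, in line with the notch. A lip between lane and notch lets it cross only while the clamp joint is beyond 0.030; run back to 0.023 it rests on the notch's floor behind the lip. Slight friction keeps it across. To free it: draw back beyond 0.030, shift to 0, let it run.
- measured_lens: spectacle lens blank, a clear glass disc 60 mm across and 8 mm thick, with a round orange grip block stuck upright on its centre, 24 mm across and 26 mm tall (34 mm overall), about 80 g. Origin: centre of the disc's underside, z up out of the block. At the start it is clamped on the ledge.
- next_lens: spectacle lens blank, a clear glass disc 60 mm across and 8 mm thick, with a round blue grip block stuck upright on its centre, 24 mm across and 26 mm tall (34 mm overall), about 80 g. Origin: centre of the disc's underside, z up out of the block. At the start it lies in one of three places on the job tray, whose top is 12 mm above the table.
- job_tray: black flat job tray, 260 x 90 x 12 mm, fixed, with three places in a row along its x axis, 80 mm apart. Origin: centre of its underside.
- white_lens: spectacle lens blank, a clear glass disc 60 mm across and 8 mm thick, with a round white grip block stuck upright on its centre, 24 mm across and 26 mm tall (34 mm overall), about 80 g. Origin: centre of the disc's underside, z up out of the block. On the job tray; leave alone.
- green_lens: spectacle lens blank, a clear glass disc 60 mm across and 8 mm thick, with a round green grip block stuck upright on its centre, 24 mm across and 26 mm tall (34 mm overall), about 80 g. Origin: centre of the disc's underside, z up out of the block. On the job tray; leave alone.
- carton: blue carton, 100 x 130 x 70 mm, origin under its centre; leave alone.
- tape_reel: clear tape reel lying flat, 90 mm across, 24 mm tall; leave alone.
- drops: small white bottle with green cap, 28 mm across, 65 mm tall; leave alone.
- screwdriver: small yellow-handled screwdriver lying down, 150 mm long, origin near its middle; leave alone.
- pen_torch: aluminium pen torch lying down, 120 mm long, 14 mm thick; leave alone.
- cleaner: green bottle, 48 mm across, 140 mm tall; leave alone.
There are look-alikes about, which are no part of the job. What is shaped like the next_lens but brown is not meant.

How it is judged:
By the outcome, as a careful person would: the job done as asked, in the order asked, and still so for the second after the job is handed in, with the robot touching nothing.
It also fails if it takes over 66 s, if anything falls off the work surface, if the arm or the gripper's body presses on something with over 40 N, if the wrist force passes 120 N, or if a joint passes its speed limit or range.

### The arm

A 6-joint arm with a two-finger parallel gripper is mounted at the origin on the work surface. World frame = base frame: x ahead of the robot, y to its left, z up, the work surface at z = 0. Lengths are in m, angles in rad, forces in N, time in s.
With the tool pointing down it reaches from about 0.375 to 0.75 m from the base axis. Payload 9 kg.
Tool frame: the origin (TCP) lies on the centre line of the jaws, within the pads' length; the fingertips stand 11 mm ahead of it and the grasp point (between the pads) lies 8 mm behind it; x points along the fingers, y is the direction in which the jaws open and shut, and the axes are right-handed (so a half turn about x gives the same grasp; the last joint's range is limited). The gripper opens to 85 mm and grips with 20 to 120 N. Pads are 22 mm wide; open, the fingers measure 114 mm over their backs; the gripper's body (76 mm by 85 mm) begins 54 mm behind the grasp point. The pads swing forward as they close: fully open they stand 13 mm farther back than shut.
Start: joints at [0.933, 0.104, 0.097, 1.564, 0, 1.353], TCP at [0.245, 0.548, 0.242] pointing down, gripper open.
Joint ranges: [-2.99, 2.99], [-0.84, 1.86], [-1.1, 1.16], [-1.84, 2.11], [-1.51, 1.56], [-3.14, 3.14]. Speed limits (rad/s): [2.22, 2.22, 2.57, 3.14, 3.14, 3.14].

### API

Orientations are given as a 3x3 rotation matrix whose columns are the frame's x, y, z axes.
In Python, from workcell import r, viewer, job_done gives the robot as it stands.
- The arm moves only by the shell command python3 -m crank 'ROWS'. ROWS is a JSON object of lists of equal length, an entry for each row: "angular": the turn, a rotation vector about the tool's x, y, z in rad, a list of three; "xyz": the shift along the tool's x, y, z in m, a list of three; "grip": the opening in per cent of the stroke, from 0 (shut) to 100 (fully open). In form: {"angular": [[rx, ry, rz], ...], "xyz": [[tx, ty, tz], ...], "grip": [grip, ...]}. A call has 1 to 20 rows; each row is the pose to reach, as a shift and turn from the pose commanded when the call began, along the tool's axes at that moment; what a row does not reach only later rows make up. A row lasts 1/12 s, in which the tool goes at most 41.7 mm and 7.16 degrees, less where a joint would pass 70% of its speed; a pose out of reach is approached as far as the arm can. A call with a gripper value outside its range is refused whole. The fingers move at their own pace and stop on an object; the grip force is fixed at half the most. Time passes only in rows, so rows that repeat a pose let the fingers close. It gives the time, the measured TCP pose, the force and the opening at its end, in the units of the state.
- r.state(): the state, without advancing time (a new reading comes with each control period).
- viewer.get_image(name): name is "scene" or "side" or "wrist"; returns the picture (480x640x3 uint8, red, green, blue); there is no depth.
- viewer.calibration(name): a dict with "fx", "fy", "cx", "cy" (pixels), "R" (3x3) and "t" (3): a world point X has camera coordinates R X + t. Camera axes: x right, y down, z forward; pixel columns grow to the right and rows downward; lengths in m; the calibration is good to about 2 mm. A picture is of the moment at which its call begins: read the wrist's pose just before it. calibration takes no time and is no camera call; for the wrist camera it gives the pose at the moment of the call.
- job_done(): hands the job in, once; it reports no verdict.
The state is a dict: "t": time; "joint_pos": joint angles; "qd": joint speeds; "tau": joint torques, N m; "position": TCP position; "eef_rot": TCP orientation; "contact_force": force on the tool from outside, world axes, zero at the start; "moment": the same for the moment, N m; "width": opening from 0.0 (shut) to 1.0 (fully open).
Only numpy, scipy, OpenCV 4.12 (cv2) and the standard library are available. Lean on these libraries where they do the work, as an engineer would, in place of code of your own. Each camera call takes 0.05 s, during which the arm holds its last target.

## Working session

There is one attempt and no reset: what is moved stays moved. The work goes in short steps, Python scripts to look and compute and a shell command to move; the robot and the scene stay as the last step left them, time stands still between calls to the robot, and variables do not carry over. Pictures are saved under pics/ and viewed, and the job is handed in when it is done.

```bash
mkdir -p pics; ls; python3 - <<'E'
from workcell import r, viewer, job_done
import cv2,json
s=r.state();print({k:(v if not hasattr(v,'tolist') else v.tolist()) for k,v in s.items()})
for n in ["scene","side","wrist"]:
    im=viewer.get_image(n);cv2.imwrite(f"pics/{n}0.png",im[:,:,::-1]);c=viewer.calibration(n);print(n,c)
E
```

```text
pics
{'t': 0.0, 'joint_pos': [0.9333018248630703, 0.10469618896231624, 0.09647032421316912, 1.563870622518902, 1.0347774137135129e-05, 1.3530779079864348], 'qd': [-0.0006996426849373317, 0.0006333506471182682, 0.0009378316232764075, 5.024745817079638e-05, 7.097062725908168e-05, -0.0012527734189885186], 'tau': [0.0017750672850525007, -55.693538188934326, 50.36457180976868, 0.01743114204145968, -0.000242910064116586, -6.5176463692750986e-06], 'position': [0.24434638033641706, 0.5476579627374016, 0.24152470198170314], 'eef_rot': [[-0.0007821497512703493, 0.40755549737548163, 0.9131801053465797], [-0.0010386361953452364, 0.9131795610297405, -0.4075561440493617], [-0.9999991547379529, -0.001267231846979054, -0.00029094127533846835]], 'contact_force': [0.18483197728786324, 0.5831979753879917, 0.3104653272487782], 'moment': [-0.003982771677724144, -0.010636570898327981, 0.04040343781979383], 'width': 0.9959071844331977}
scene {'fx': 578.8523286257441, 'fy': 578.8523286257441, 'cx': 321.81751517694886, 'cy': 233.75333843514966, 'R': array([[-0.50482657,  0.86318156,  0.00823019],
       [ 0.55977715,  0.33461039, -0.7580801 ],
       [-0.65711467, -0.3780919 , -0.65210952]]), 't': array([ 0.26163918, -0.2290467 ,  1.6521122 ])}
side {'fx': 461.6184416781792, 'fy': 461.6184416781792, 'cx': 324.8862843411357, 'cy': 252.84424190611043, 'R': array([[ 0.79530459, -0.60579635, -0.02239183],
       [-0.39937648, -0.49580767, -0.77115055],
       [ 0.45605815,  0.62224235, -0.63625893]]), 't': array([-0.42799099,  0.31627881,  0.87602407])}
wrist {'fx': 356.2813681462716, 'fy': 356.2813681462716, 'cx': 318.3389999991912, 'cy': 238.06099899235514, 'R': array([[ 4.07439783e-01,  9.13231973e-01, -4.32390059e-04],
       [ 8.65268721e-01, -3.85889397e-01,  3.19999085e-01],
       [ 2.92066541e-01, -1.30754491e-01, -9.47417753e-01]]), 't': array([-0.59926344, -0.04193627,  0.37969156])}
```

View pics/scene0.png

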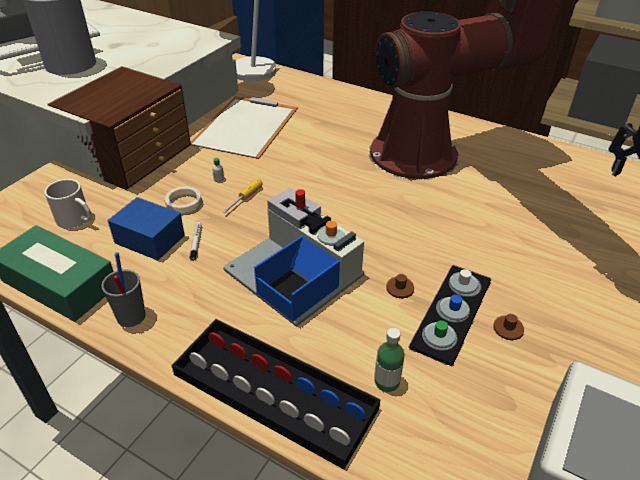

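View pics/side0.png

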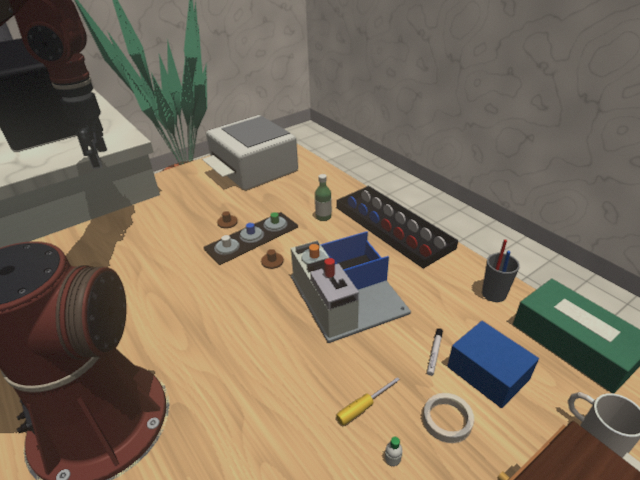

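View pics/wrist0.png

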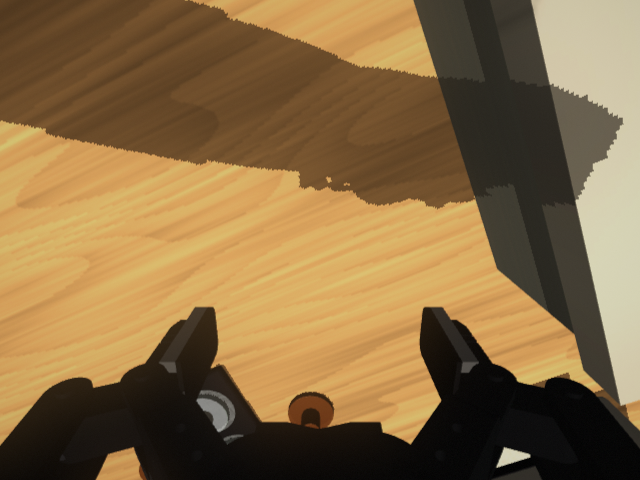

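```bash
python3 - <<'E'
import cv2
a=cv2.imread('pics/scene0.png');b=cv2.imread('pics/side0.png')
cv2.imwrite('pics/sc1.png',cv2.resize(a[180:330,215:375],None,fx=5,fy=4*0+4,interpolation=cv2.INTER_CUBIC)[:600,:800])
cv2.imwrite('pics/sc2.png',cv2.resize(b[225:345,275:435],None,fx=5,fy=5,interpolation=cv2.INTER_CUBIC))
cv2.imwrite('pics/sc3.png',cv2.resize(a[255:375,380:540],None,fx=5,fy=5,interpolation=cv2.INTER_CUBIC))
E
```

```text
(no output)
```

View pics/sc1.png

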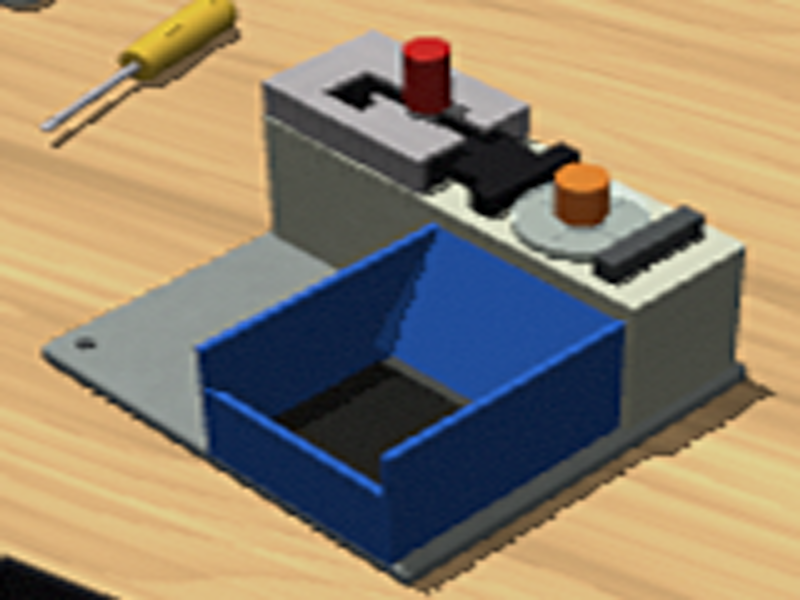

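View pics/sc2.png

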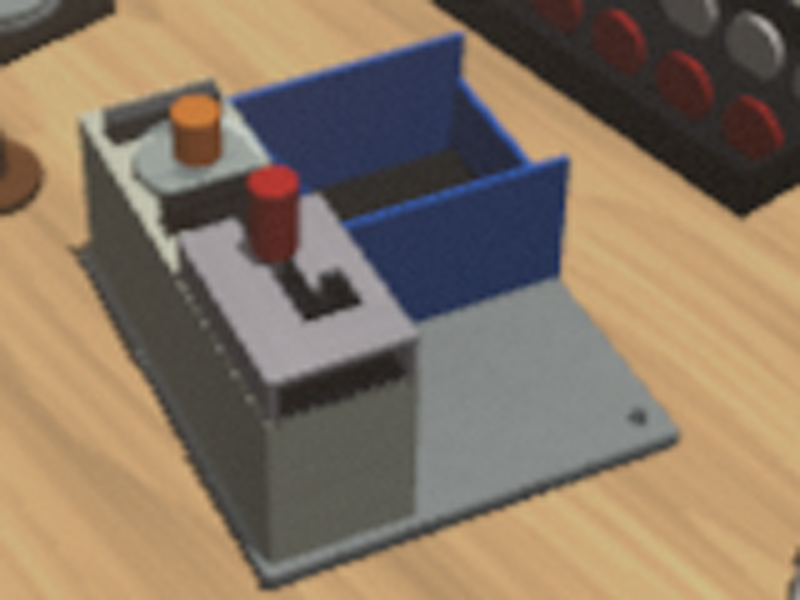

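View pics/sc3.png

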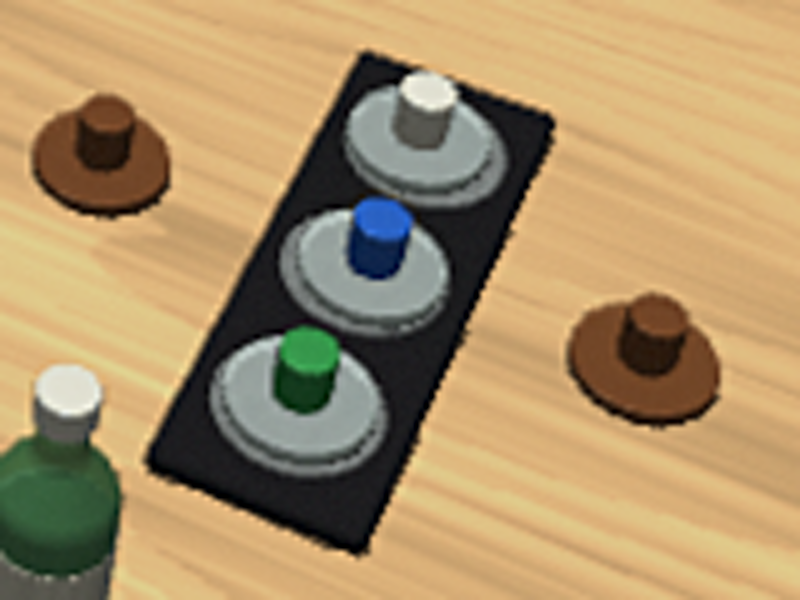

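```bash
cat > h.py <<'E'
import numpy as np, cv2
from workcell import r, viewer
from scipy.optimize import least_squares
def proj(c,P):
    P=np.atleast_2d(P)@np.array(c['R']).T+c['t']; return np.c_[c['fx']*P[:,0]/P[:,2]+c['cx'],c['fy']*P[:,1]/P[:,2]+c['cy']]
def back(c,uv,z):
    R=np.array(c['R']);d=R.T@np.array([(uv[0]-c['cx'])/c['fx'],(uv[1]-c['cy'])/c['fy'],1.]);o=-R.T@c['t'];return o+d*(z-o[2])/d[2]
def stand(p,M):
    M=np.atleast_2d(M);c,s=np.cos(p[2]),np.sin(p[2]);return np.c_[p[0]+c*M[:,0]-s*M[:,1],p[1]+s*M[:,0]+c*M[:,1],M[:,2]]
E
python3 - <<'E'
from h import *
cs,cd=viewer.calibration('scene'),viewer.calibration('side')
S=[(428,48,0,-95,166),(265,85,34,-165,124),(375,32,-34,-165,124),(530,105,-34,-66,124),(425,160,34,-66,124),(742,247,-35,60,100),(632,303,35,60,100),(45,352,170,-170,12),(582,178,0,0,134)]
D=[(273,182,0,-95,166),(182,238,-34,-66,124),(270,385,-34,-165,124),(417,335,34,-165,124),(318,197,34,-66,124),(80,120,-35,60,100),(270,558,-35,-165,12),(415,515,35,-165,12),(678,437,170,-170,12),(196,108,0,0,134)]
S=np.array(S,float);D=np.array(D,float)
uS=np.c_[215+S[:,0]/5,180+S[:,1]/4];uD=np.c_[275+D[:,0]/5,225+D[:,1]/5]
f=lambda p:np.r_[(proj(cs,stand(p,S[:,2:]/1000))-uS).ravel(),(proj(cd,stand(p,D[:,2:]/1000))-uD).ravel()]
best=min((least_squares(f,[.5,.1,a],loss='soft_l1') for a in (0,1.5,3,-1.5)),key=lambda q:q.cost)
print(best.x,best.cost);print(best.fun.reshape(-1,2).round(1).tolist())
for nm,g in (('S',f),):
    pass
fs=least_squares(lambda p:f(p)[:2*len(S)],best.x);fd=least_squares(lambda p:f(p)[2*len(S):],best.x);print(fs.x,fd.x)
b=back(cs,(380+382/5,255+218/5),.046);print('blue scene',b)
im=viewer.get_image('side');hsv=cv2.cvtColor(im,cv2.COLOR_RGB2HSV)
cv2.imwrite('pics/sidecrop.png',cv2.resize(im[200:270,195:309,::-1],None,fx=7,fy=7,interpolation=cv2.INTER_CUBIC))
np.save('stand.npy',best.x)
for nm,(u,v) in dict(white=(427,90),green=(308,348),blue=(382,218)).items(): print(nm,back(cs,(380+u/5,255+v/5),.046))
for nm,(u,v) in dict(c1=(365,52),c2=(553,120),c3=(362,550),c4=(150,465)).items(): print(nm,back(cs,(380+u/5,255+v/5),.012))
for u,v in ((105,110),(657,315)): print('brown',back(cs,(380+u/5,255+v/5),.034))
print('cleaner',back(cs,(394,335),.14))
E
```

```text
[ 0.5318579   0.03108452 -0.24700737] 15.75448050071903
[[-0.6, -0.8], [-0.8, -1.6], [-0.3, -1.2], [-0.2, -0.5], [-1.7, -0.3], [0.5, -0.9], [-0.3, 1.2], [-1.8, -2.6], [0.6, -1.6], [-0.0, -1.2], [-1.2, -1.3], [-0.7, -0.9], [0.2, -0.7], [0.1, -1.6], [-0.2, -2.0], [-0.2, 1.0], [-0.2, -0.5], [1.1, -1.8], [-1.1, -0.3]]
[ 0.53298357  0.03348965 -0.23701864] [ 0.53089548  0.02867472 -0.25010275]
blue scene [0.51752497 0.31260618 0.046     ]
white [0.43801228 0.30311324 0.046     ]
green [0.59672678 0.3120288  0.046     ]
blue [0.51752497 0.31260618 0.046     ]
c1 [0.39304495 0.26430118 0.012     ]
c2 [0.39162224 0.34966278 0.012     ]
c3 [0.64902107 0.35913258 0.012     ]
c4 [0.65298675 0.27480055 0.012     ]
brown [0.50688698 0.18731088 0.034     ]
brown [0.49978201 0.42213554 0.034     ]
cleaner [0.74132125 0.26950123 0.14      ]
```

View pics/sidecrop.png

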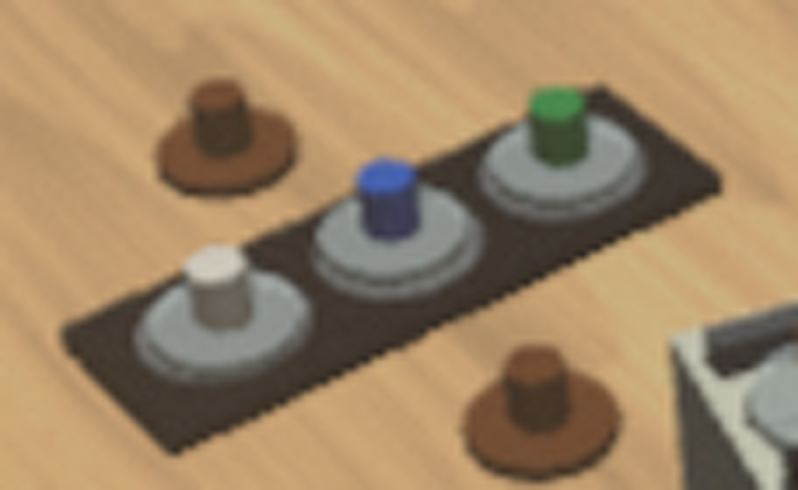

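```bash
cat >> h.py <<'E'
def cmd(target,yaw=None,n=1):
    """target world TCP pos, yaw=angle of tool y in world, tool down; prints shift in tool axes + rotvec"""
    from scipy.spatial.transform import Rotation as Ro
    s=r.state();R=np.array(s['eef_rot']);p=np.array(s['position'])
    y=np.array([np.cos(yaw),np.sin(yaw),0]) if yaw is not None else None
    out=(R.T@(np.array(target)-p))
    rv=np.zeros(3)
    if y is not None:
        x=np.array([0,0,-1.]);T=np.c_[x,y,np.cross(x,y)]
        rv=Ro.from_matrix(R.T@T).as_rotvec()
    print('t',round(s['t'],2),'pos',p.round(4),'xyz',out.round(4).tolist(),'ang',rv.round(4).tolist(),'w',round(s['width'],3),'F',np.round(s['contact_force'],1))
E
python3 - <<'E'
from h import *
c=viewer.calibration('wrist');s=r.state();R=np.array(s['eef_rot']);cam=-c['R'].T@c['t']
print('cam in tool',R.T@(cam-s['position']), 'cam axes in tool',(R.T@c['R'].T).round(3))
p=np.load('stand.npy');print(stand(p,[[0,-.095,.25],[0.016,-.118,.25],[0,0,.25],[0,-.06,.25]]))
cmd([.5318-.2446*.09-.97*.06, .031-.97*.09+.2446*.06,.28], np.pi/2+p[2])
E
```

```text
cam in tool [-0.13113606 -0.00048723 -0.08182833] cam axes in tool [[-0.001 -0.32   0.947]
 [ 1.    -0.     0.001]
 [-0.     0.947  0.32 ]]
[[ 0.50863009 -0.06103209  0.25      ]
 [ 0.51852089 -0.08724606  0.25      ]
 [ 0.5318579   0.03108452  0.25      ]
 [ 0.5171877  -0.02709439  0.25      ]]
t 0.2 pos [0.2444 0.5478 0.2419] xyz [-0.0379, -0.4538, 0.4294] ang [-0.1728, -0.0002, 0.0007] w 1.0 F [ 0.8 -0.8 -0.1]
```

```bash
python3 - <<'E'
from h import *
p=np.load('stand.npy');cmd(stand(p,[[.03,-.06,.27]])[0], np.pi/2+p[2])
E
```

```text
t 0.2 pos [0.2444 0.5478 0.2419] xyz [-0.0279, -0.4086, 0.5129] ang [-0.1728, -0.0002, 0.0007] w 1.0 F [ 0.8 -0.8 -0.1]
```

```bash
python3 -m crank '{"angular":[[-0.173,0,0],[-0.173,0,0],[-0.173,0,0],[-0.173,0,0],[-0.173,0,0],[-0.173,0,0],[-0.173,0,0],[-0.173,0,0],[-0.173,0,0],[-0.173,0,0],[-0.173,0,0],[-0.173,0,0],[-0.173,0,0],[-0.173,0,0],[-0.173,0,0],[-0.173,0,0],[-0.173,0,0],[-0.173,0,0],[-0.173,0,0],[-0.173,0,0]],"xyz":[[-0.028,-0.409,0.513],[-0.028,-0.409,0.513],[-0.028,-0.409,0.513],[-0.028,-0.409,0.513],[-0.028,-0.409,0.513],[-0.028,-0.409,0.513],[-0.028,-0.409,0.513],[-0.028,-0.409,0.513],[-0.028,-0.409,0.513],[-0.028,-0.409,0.513],[-0.028,-0.409,0.513],[-0.028,-0.409,0.513],[-0.028,-0.409,0.513],[-0.028,-0.409,0.513],[-0.028,-0.409,0.513],[-0.028,-0.409,0.513],[-0.028,-0.409,0.513],[-0.028,-0.409,0.513],[-0.028,-0.409,0.513],[-0.028,-0.409,0.513]],"grip":[70,70,70,70,70,70,70,70,70,70,70,70,70,70,70,70,70,70,70,70]}'
python3 - <<'E'
from h import *
c=viewer.calibration('wrist');im=viewer.get_image('wrist');cv2.imwrite('pics/w1.png',im[:,:,::-1]);np.savez('w1.npz',**c)
p=np.load('stand.npy');cmd(stand(p,[[.03,-.06,.27]])[0], np.pi/2+p[2])
E
```

```text
t: 1.87
position: [0.5459, -0.0336, 0.2704]
eef_rot: [[-0.0, 0.243, 0.97], [0.0, 0.97, -0.243], [-1.0, 0.0, -0.0]]
contact_force: [0.6, -0.1, -0.2]
width: 0.7
t 1.92 pos [ 0.546  -0.0335  0.2705] xyz [0.0005, -0.0008, 0.0005] ang [0.0017, 0.0002, -0.0002] w 0.698 F [-0.3  0.   0.4]
```

View pics/w1.png

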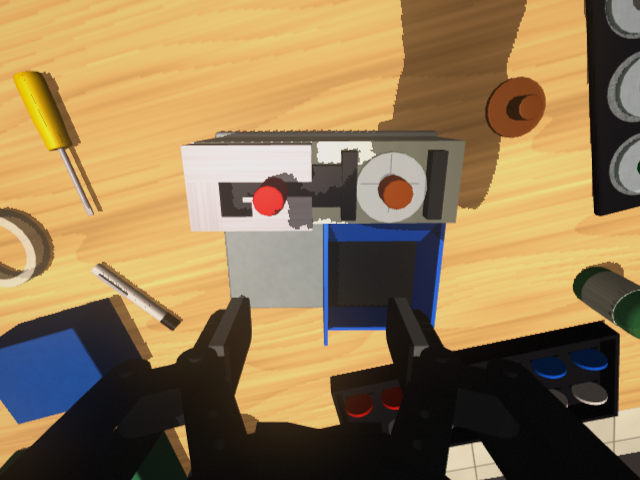

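```bash
python3 - <<'E'
import cv2
a=cv2.imread('pics/w1.png')
cv2.imwrite('pics/w1a.png',cv2.resize(a[125:240,175:335],None,fx=5,fy=5,interpolation=cv2.INTER_CUBIC))
cv2.imwrite('pics/w1b.png',cv2.resize(a[125:240,315:475],None,fx=5,fy=5,interpolation=cv2.INTER_CUBIC))
E
```

```text
(no output)
```

View pics/w1a.png

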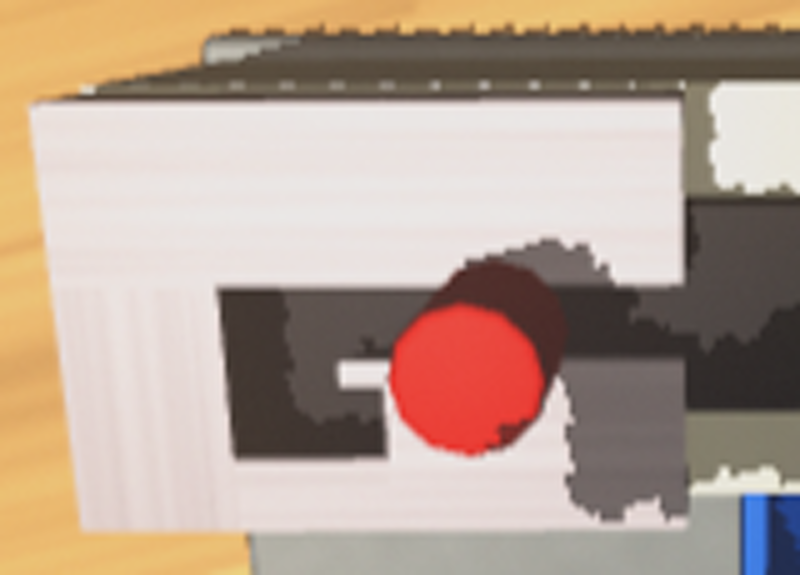

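View pics/w1b.png

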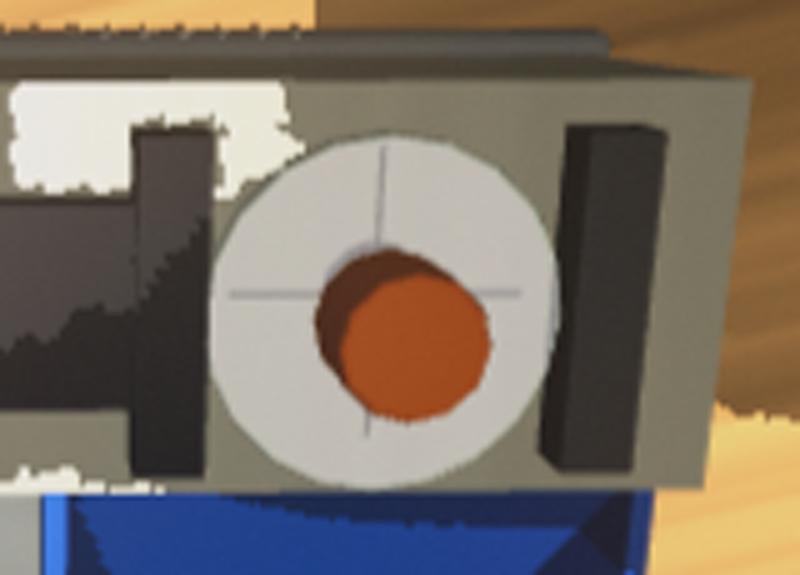

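```bash
cat > fitw.py <<'E'
from h import *
c=dict(np.load('w1.npz'))
A=[(32,102,-34,-165,124),(80,530,34,-165,124),(685,95,-34,-66,124),(688,528,34,-66,124),(467,380,0,-95,166)]
B=[(752,78,-35,60,100),(704,488,35,60,100),(667,132,-28,42,114),(632,472,28,42,114),(132,130,-28,-42,116),(215,128,-28,-30,116),(205,475,28,-30,116),(132,475,28,-42,116),(417,348,0,0,134)]
M=np.array([(175+u/5,125+v/5,x,y,z) for u,v,x,y,z in A]+[(315+u/5,125+v/5,x,y,z) for u,v,x,y,z in B],float)
q=least_squares(lambda p:(proj(c,stand(p,M[:,2:]/1000))-M[:,:2]).ravel(),np.load('stand.npy'),loss='soft_l1')
print(q.x,q.fun.reshape(-1,2).round(1).tolist())
# free z offset + tilt of camera? try z
q2=least_squares(lambda p:(proj(c,stand(p,M[:,2:]/1000)+[0,0,p[3]])-M[:,:2]).ravel(),np.r_[np.load('stand.npy'),0],loss='soft_l1')
print(q2.x,q2.cost,q.cost)
np.save('standw.npy',q.x)
E
python3 fitw.py
```

```text
[ 0.53256978  0.03220242 -0.24157687] [[-0.9, -0.4], [0.1, -0.1], [-0.5, 0.5], [-0.2, -0.2], [-0.5, 0.1], [0.7, -0.1], [0.0, 0.1], [0.7, -0.6], [0.1, 0.0], [1.1, 0.5], [-0.2, 0.9], [-0.3, 0.4], [-0.1, 0.5], [0.3, -3.4]]
[ 0.53272016  0.03223474 -0.24151202 -0.00084179] 4.658695122215422 5.105353513688489
```

```bash
python3 - <<'E'
from h import *
p=np.load('standw.npy');
for q in ([0,-.095,.19],[0,-.095,.142]): cmd(stand(p,[q])[0], np.pi/2+p[2])
E
```

```text
t 1.92 pos [ 0.546  -0.0335  0.2705] xyz [0.0805, -0.0345, -0.0286] ang [-0.0037, 0.0002, -0.0002] w 0.698 F [-0.3  0.   0.4]
t 1.92 pos [ 0.546  -0.0335  0.2705] xyz [0.1285, -0.0346, -0.0286] ang [-0.0037, 0.0002, -0.0002] w 0.698 F [-0.3  0.   0.4]
```

```bash
python3 -m crank '{"angular":[[-0.004,0,0],[-0.004,0,0],[-0.004,0,0],[-0.004,0,0],[-0.004,0,0],[-0.004,0,0],[-0.004,0,0],[-0.004,0,0],[-0.004,0,0],[-0.004,0,0],[-0.004,0,0],[-0.004,0,0],[-0.004,0,0]],"xyz":[[0.08,-0.0345,-0.0285],[0.08,-0.0345,-0.0285],[0.08,-0.0345,-0.0285],[0.1285,-0.0345,-0.0285],[0.1285,-0.0345,-0.0285],[0.1285,-0.0345,-0.0285],[0.1285,-0.0345,-0.0285],[0.1285,-0.0345,-0.0285],[0.1285,-0.0345,-0.0285],[0.1285,-0.0345,-0.0285],[0.1285,-0.0345,-0.0285],[0.1285,-0.0345,-0.0285],[0.1285,-0.0345,-0.0285]],"grip":[70,70,70,70,70,70,0,0,0,0,0,0,0]}'
python3 - <<'E'
from h import *
im=viewer.get_image('wrist');cv2.imwrite('pics/w2.png',im[:,:,::-1])
p=np.load('standw.npy');
for q in ([0,-.129,.142],[0.016,-.129,.142],[.016,-.118,.142]): cmd(stand(p,[q])[0], np.pi/2+p[2])
E
```

```text
t: 3.0
position: [0.512, -0.0608, 0.1445]
eef_rot: [[0.004, 0.24, 0.971], [0.0, 0.971, -0.24], [-1.0, 0.001, 0.004]]
contact_force: [0.9, 5.1, 6.9]
width: 0.241
t 3.05 pos [ 0.512  -0.0608  0.1445] xyz [0.0024, -0.0337, -0.0022] ang [-0.0005, 0.0042, -0.0012] w 0.24 F [2.1 4.1 6.2]
t 3.05 pos [ 0.512  -0.0608  0.1445] xyz [0.0025, -0.0337, 0.0138] ang [-0.0005, 0.0042, -0.0012] w 0.24 F [2.1 4.1 6.2]
t 3.05 pos [ 0.512  -0.0608  0.1445] xyz [0.0025, -0.0227, 0.0138] ang [-0.0005, 0.0042, -0.0012] w 0.24 F [2.1 4.1 6.2]
```

View pics/w2.png

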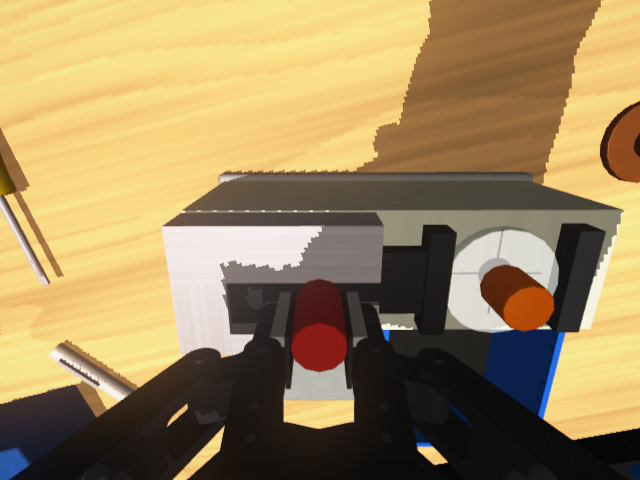

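```bash
python3 -m crank '{"angular":[[0,0,0],[0,0,0],[0,0,0],[0,0,0],[0,0,0],[0,0,0]],"xyz":[[0,-0.007,0],[0,-0.014,0],[0,-0.021,0],[0,-0.028,0],[0,-0.034,0],[0,-0.034,0]],"grip":[0,0,0,0,0,0]}'
python3 - <<'E'
from h import *
im=viewer.get_image('wrist');cv2.imwrite('pics/w3.png',im[:,:,::-1])
p=np.load('standw.npy');
for q in ([0,-.129,.142],[0.016,-.129,.142],[.016,-.118,.142]): cmd(stand(p,[q])[0], np.pi/2+p[2])
E
```

```text
t: 3.55
position: [0.5038, -0.0936, 0.1445]
eef_rot: [[0.005, 0.24, 0.971], [0.002, 0.971, -0.24], [-1.0, 0.003, 0.004]]
contact_force: [2.9, 9.5, 7.6]
width: 0.241
t 3.6 pos [ 0.5039 -0.0933  0.1445] xyz [0.0025, -0.0003, -0.0022] ang [-0.0004, 0.0043, -0.0032] w 0.24 F [ 3.4 10.3  6.6]
t 3.6 pos [ 0.5039 -0.0933  0.1445] xyz [0.0025, -0.0002, 0.0138] ang [-0.0004, 0.0043, -0.0032] w 0.24 F [ 3.4 10.3  6.6]
t 3.6 pos [ 0.5039 -0.0933  0.1445] xyz [0.0026, 0.0108, 0.0138] ang [-0.0004, 0.0043, -0.0032] w 0.24 F [ 3.4 10.3  6.6]
```

View pics/w3.png

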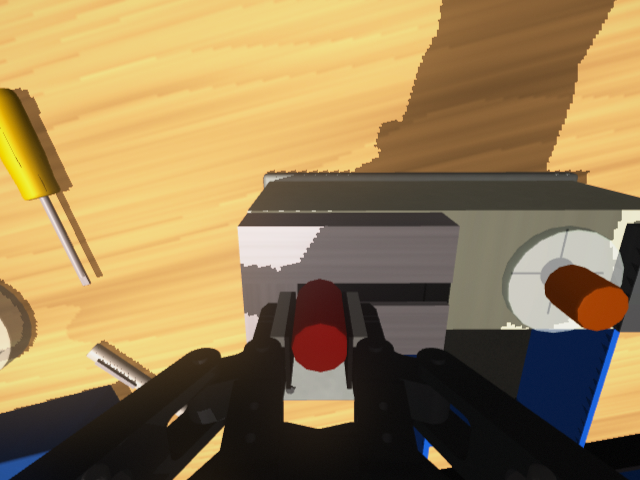

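```bash
python3 -m crank '{"angular":[[0,0,0],[0,0,0],[0,0,0],[0,0,0],[0,0,0],[0,0,0]],"xyz":[[0,0,0.004],[0,0,0.008],[0,0,0.012],[0,0,0.016],[0,0,0.018],[0,0,0.018]],"grip":[0,0,0,0,0,0]}'
python3 - <<'E'
from h import *
p=np.load('standw.npy');
for q in ([0.016,-.129,.142],[.016,-.118,.142]): cmd(stand(p,[q])[0], np.pi/2+p[2])
E
```

```text
t: 4.1
position: [0.52, -0.0967, 0.1443]
eef_rot: [[0.001, 0.239, 0.971], [0.003, 0.971, -0.239], [-1.0, 0.003, 0.0]]
contact_force: [-5.2, 13.0, 13.5]
width: 0.241
t 4.1 pos [ 0.52   -0.0967  0.1443] xyz [0.0023, -0.0009, -0.0026] ang [0.0003, 0.0003, -0.0032] w 0.241 F [-5.2 13.  13.5]
t 4.1 pos [ 0.52   -0.0967  0.1443] xyz [0.0024, 0.0101, -0.0026] ang [0.0003, 0.0003, -0.0032] w 0.241 F [-5.2 13.  13.5]
```

```bash
python3 -m crank '{"angular":[[0,0,0],[0,0,0],[0,0,0],[0,0,0]],"xyz":[[0,0.004,0],[0,0.008,0],[0,0.012,0],[0,0.012,0]],"grip":[0,0,0,0]}'
python3 - <<'E'
from h import *
im=viewer.get_image('side');cv2.imwrite('pics/s4.png',cv2.resize(im[225:345,275:435,::-1],None,fx=5,fy=5,interpolation=cv2.INTER_CUBIC))
p=np.load('standw.npy');
for q in ([.016,-.118,.142],): cmd(stand(p,[q])[0], np.pi/2+p[2])
E
```

```text
t: 4.43
position: [0.5225, -0.0864, 0.1444]
eef_rot: [[0.0, 0.24, 0.971], [-0.001, 0.971, -0.24], [-1.0, -0.001, 0.001]]
contact_force: [-9.3, 2.6, 12.4]
width: 0.242
t 4.48 pos [ 0.5225 -0.0865  0.1444] xyz [0.0024, -0.0004, -0.0026] ang [-0.0006, 0.0006, 0.0004] w 0.242 F [-9.2  3.9 12.3]
```

View pics/s4.png

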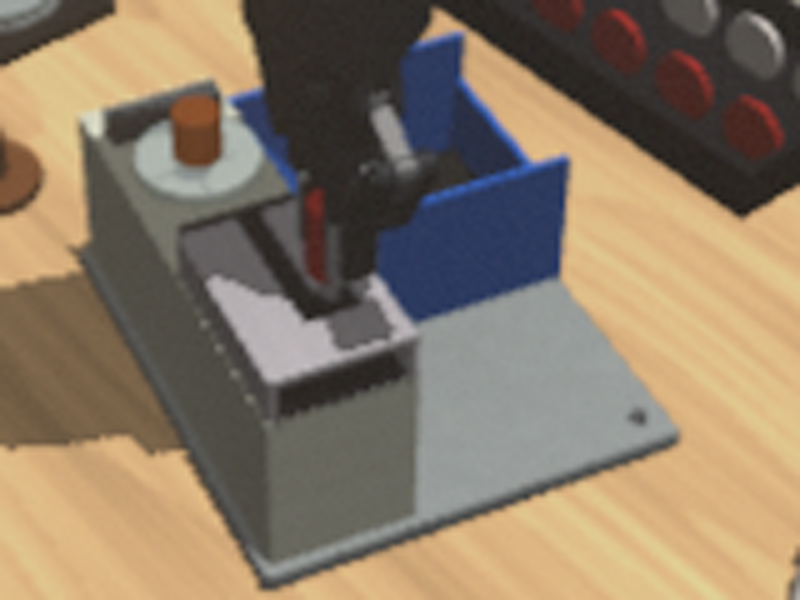

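```bash
python3 -m crank '{"angular":[[0,0,0],[0,0,0],[0,0,0],[0,0,0],[0,0,0],[0,0,0],[0,0,0]],"xyz":[[0,0,-0.001],[0,0,-0.002],[0,0,-0.002],[0,0,-0.002],[-0.03,0,-0.002],[-0.065,0,-0.002],[-0.065,0,-0.002]],"grip":[50,50,50,50,50,50,50]}'
python3 - <<'E'
from h import *
c=viewer.calibration('wrist');im=viewer.get_image('wrist');cv2.imwrite('pics/w5.png',im[:,:,::-1])
p=np.load('standw.npy');
print(proj(c,stand(p,[[.016,-.118,.166],[0,0,.134],[0,0,.1]])))
for q in ([-.03-.006,0,.2],[-.036,0,.131],[.055,0,.131]): cmd(stand(p,[q])[0], np.pi/2+p[2])
E
```

```text
t: 5.07
position: [0.5227, -0.0873, 0.2133]
eef_rot: [[0.007, 0.24, 0.971], [-0.003, 0.971, -0.24], [-1.0, -0.001, 0.008]]
contact_force: [1.0, -0.5, 2.2]
width: 0.497
[[320.04824126 269.63317138]
 [511.79673918 224.25255334]
 [487.10154917 210.20381014]]
t 5.12 pos [ 0.5223 -0.0872  0.2107] xyz [0.0103, 0.1183, -0.0549] ang [-0.0014, 0.0062, 0.0009] w 0.501 F [-0.7  0.2 -0.1]
t 5.12 pos [ 0.5223 -0.0872  0.2107] xyz [0.0793, 0.1184, -0.0553] ang [-0.0014, 0.0062, 0.0009] w 0.501 F [-0.7  0.2 -0.1]
t 5.12 pos [ 0.5223 -0.0872  0.2107] xyz [0.0798, 0.1185, 0.0357] ang [-0.0014, 0.0062, 0.0009] w 0.501 F [-0.7  0.2 -0.1]
```

View pics/w5.png

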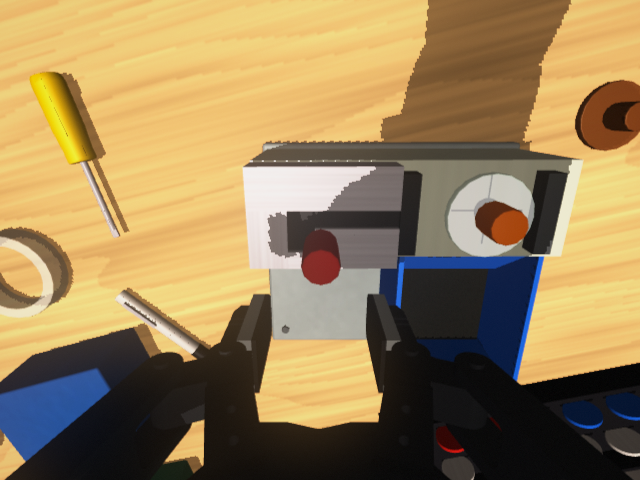

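```bash
python3 -m crank '{"angular":[[0,0.006,0],[0,0.006,0],[0,0.006,0],[0,0.006,0],[0,0.006,0],[0,0.006,0],[0,0.006,0],[0,0.006,0]],"xyz":[[0,0.04,-0.02],[0,0.08,-0.04],[0,0.1175,-0.055],[0,0.1175,-0.055],[0.04,0.1175,-0.055],[0.079,0.1175,-0.055],[0.079,0.1175,-0.055],[0.079,0.1175,-0.055]],"grip":[14,14,14,14,14,14,14,14]}'
python3 - <<'E'
from h import *
c=viewer.calibration('wrist');im=viewer.get_image('wrist');cv2.imwrite('pics/w6.png',im[:,:,::-1])
p=np.load('standw.npy');
for q in ([-.036,0,.131],[.055,0,.131]): cmd(stand(p,[q])[0], np.pi/2+p[2])
E
```

```text
t: 5.78
position: [0.4936, 0.0412, 0.1261]
eef_rot: [[-0.01, 0.24, 0.971], [0.002, 0.971, -0.24], [-1.0, -0.0, -0.011]]
contact_force: [0.0, -0.7, 1.5]
width: 0.14
t 5.83 pos [0.4952 0.0408 0.1285] xyz [-0.0025, 0.0006, 0.0023] ang [-0.0016, -0.0067, -0.0] w 0.142 F [ 0.3 -0.8  1.1]
t 5.83 pos [0.4952 0.0408 0.1285] xyz [-0.0031, 0.0008, 0.0933] ang [-0.0016, -0.0067, -0.0] w 0.142 F [ 0.3 -0.8  1.1]
```

View pics/w6.png

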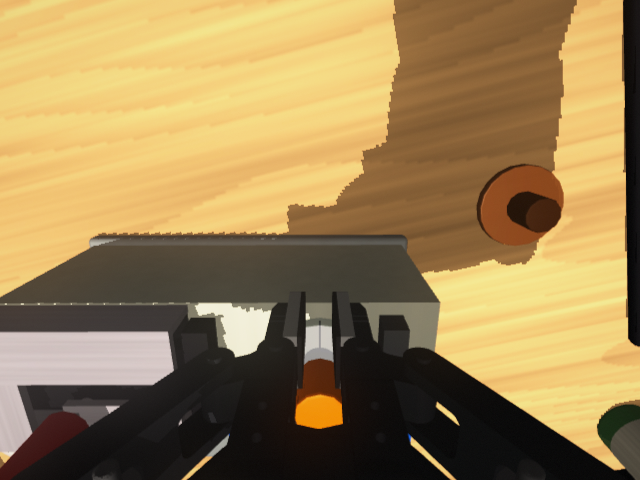

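```bash
python3 -m crank '{"angular":[[0,0,0],[0,0,0],[0,0,0],[0,0,0],[0,0,0],[0,0,0],[0,0,0],[0,0,0],[0,0,0],[0,0,0],[0,0,0],[0,0,0],[0,0,0],[0,0,0]],"xyz":[[-0.001,0,0.007],[-0.002,0,0.014],[-0.002,0,0.021],[-0.002,0,0.028],[-0.002,0,0.035],[-0.002,0,0.042],[-0.002,0,0.049],[-0.002,0,0.056],[-0.002,0,0.063],[-0.002,0,0.07],[-0.002,0,0.077],[-0.002,0,0.084],[-0.002,0,0.09],[-0.002,0,0.09]],"grip":[14,14,14,14,14,14,14,14,14,14,14,14,14,14]}'
python3 - <<'E'
from h import *
for n in ('scene','wrist'):
    im=viewer.get_image(n);
    if n=='scene': im=cv2.resize(im[180:330,215:375],None,fx=4,fy=4,interpolation=cv2.INTER_CUBIC)
    cv2.imwrite(f'pics/{n}7.png',im[:,:,::-1])
p=np.load('standw.npy');
for q in ([.055,0,.131],): cmd(stand(p,[q])[0], np.pi/2+p[2])
E
```

```text
t: 7.0
position: [0.5837, 0.0189, 0.1291]
eef_rot: [[-0.006, 0.241, 0.971], [0.001, 0.971, -0.241], [-1.0, 0.0, -0.006]]
contact_force: [0.0, 0.1, -0.6]
width: 0.141
t 7.1 pos [0.5827 0.0193 0.1291] xyz [-0.0019, 0.0005, 0.0032] ang [-0.0013, -0.0065, -0.0] w 0.139 F [ 0.6 -0.2 -0.1]
```

View pics/scene7.png

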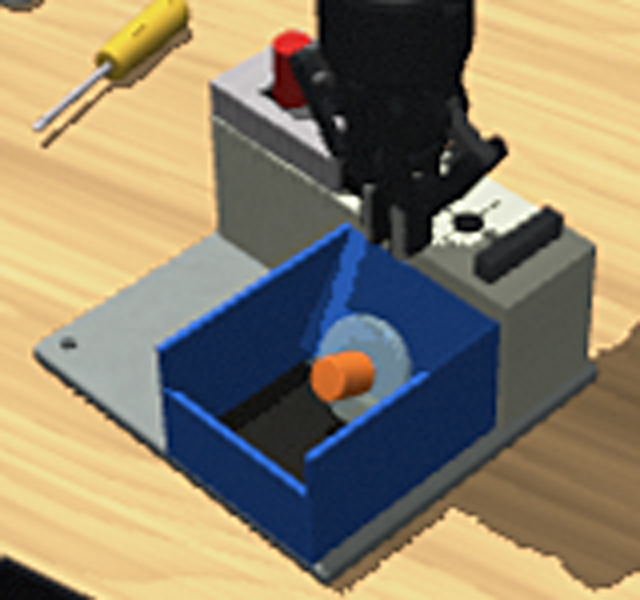

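View pics/wrist7.png

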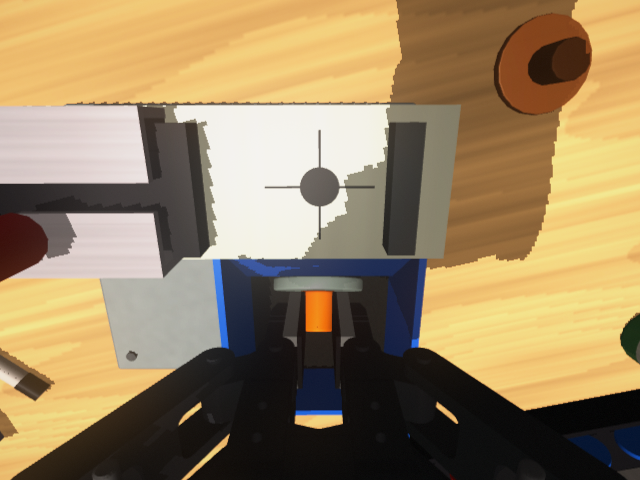

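```bash
python3 - <<'E'
from h import *
c=viewer.calibration('wrist');p=np.load('standw.npy')
print(proj(c,stand(p,[[0,0,.1]])), back(c,(319.5,187),.1))
for q in ([.566,.30,.21],): cmd(q, np.pi/2+p[2])
E
```

```text
[[320.38739991 188.10878352]] [0.53198104 0.03193231 0.1       ]
t 7.1 pos [0.5827 0.0193 0.1291] xyz [-0.0804, 0.2685, -0.0842] ang [-0.0013, -0.0065, -0.0] w 0.139 F [ 0.6 -0.2 -0.1]
```

```bash
python3 -m crank '{"angular":[[0,0,0],[0,0,0],[0,0,0],[0,0,0],[0,0,0],[0,0,0],[0,0,0],[0,0,0],[0,0,0],[0,0,0],[0,0,0],[0,0,0],[0,0,0]],"xyz":[[-0.04,0,0],[-0.08,0,0],[-0.08,0.03,-0.01],[-0.08,0.07,-0.023],[-0.08,0.11,-0.035],[-0.08,0.15,-0.047],[-0.08,0.19,-0.06],[-0.08,0.23,-0.073],[-0.08,0.2685,-0.084],[-0.08,0.2685,-0.084],[-0.08,0.2685,-0.084],[-0.08,0.2685,-0.084],[-0.08,0.2685,-0.084]],"grip":[14,14,50,50,50,50,50,50,50,50,50,50,50]}'
python3 - <<'E'
from h import *
c=viewer.calibration('wrist');im=viewer.get_image('wrist');cv2.imwrite('pics/w8.png',im[:,:,::-1]);np.savez('w8.npz',**c)
hsv=cv2.cvtColor(im,cv2.COLOR_RGB2HSV)
im2=viewer.get_image('scene');cv2.imwrite('pics/sc8.png',cv2.resize(im2[180:330,215:375,::-1],None,fx=4,fy=4,interpolation=cv2.INTER_CUBIC))
cmd([.566,.30,.21])
E
```

```text
t: 8.18
position: [0.5663, 0.299, 0.2098]
eef_rot: [[-0.006, 0.241, 0.97], [0.001, 0.97, -0.241], [-1.0, -0.0, -0.006]]
contact_force: [0.5, 0.4, 0.2]
width: 0.498
t 8.28 pos [0.5665 0.2987 0.21  ] xyz [-0.0, 0.0011, -0.0008] ang [0.0, 0.0, 0.0] w 0.501 F [ 0.3 -0.7 -0.4]
```

View pics/w8.png

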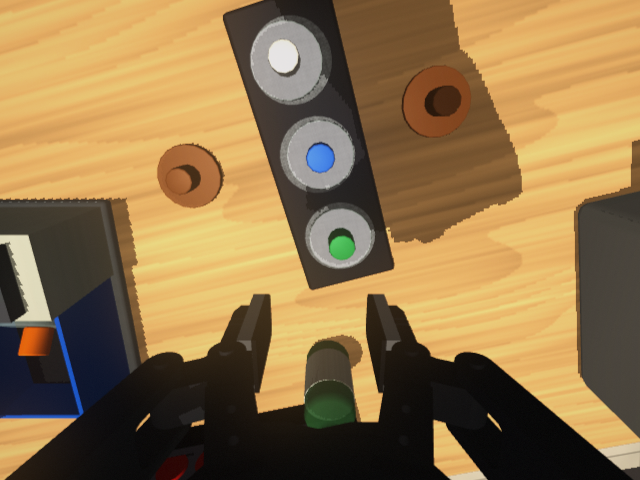

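View pics/sc8.png

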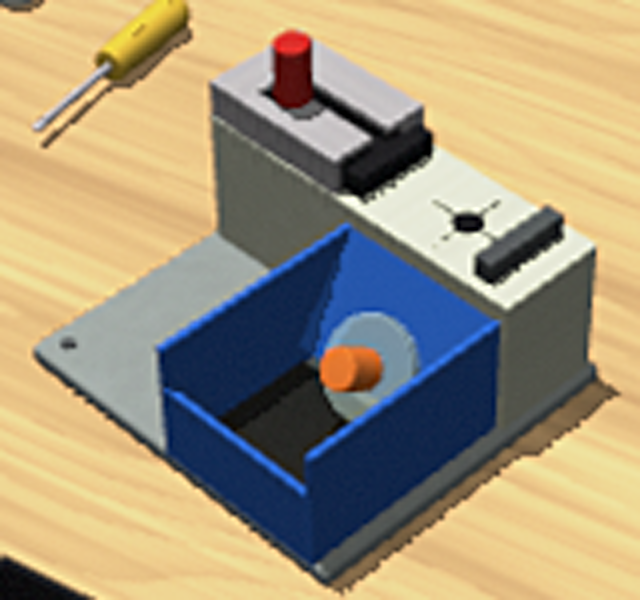

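```bash
python3 - <<'E'
from h import *
c=dict(np.load('w8.npz'));im=cv2.imread('pics/w8.png')[120:200,270:370]
h=cv2.cvtColor(im,cv2.COLOR_BGR2HSV);m=cv2.inRange(h,(95,120,150),(125,255,255))
n,l,s,ce=cv2.connectedComponentsWithStats(m);i=1+s[1:,4].argmax();u=ce[i]+[270,120];print(u,s[i])
b=back(c,u,.046);print(b, 'disc',back(c,(317.5,153),.02))
cmd([b[0],b[1],.10]);cmd([b[0],b[1],.041])
E
```

```text
[319.94345719 157.94991922] [ 36  24  29  29 619]
[0.51623791 0.31230358 0.046     ] disc [0.51410025 0.31073319 0.02      ]
t 8.28 pos [0.5665 0.2987 0.21  ] xyz [0.1103, 0.001, -0.0515] ang [0.0, 0.0, 0.0] w 0.501 F [ 0.3 -0.7 -0.4]
t 8.28 pos [0.5665 0.2987 0.21  ] xyz [0.1693, 0.001, -0.0511] ang [0.0, 0.0, 0.0] w 0.501 F [ 0.3 -0.7 -0.4]
```

```bash
python3 -m crank '{"angular":[[0,-0.0065,0],[0,-0.0065,0],[0,-0.0065,0],[0,-0.0065,0],[0,-0.0065,0],[0,-0.0065,0],[0,-0.0065,0],[0,-0.0065,0],[0,-0.0065,0],[0,-0.0065,0],[0,-0.0065,0],[0,-0.0065,0],[0,-0.0065,0],[0,-0.0065,0]],"xyz":[[0.03,0.0,-0.03],[0.06,0.0,-0.0505],[0.09,0.001,-0.0505],[0.12,0.001,-0.0505],[0.145,0.001,-0.0505],[0.16,0.001,-0.0505],[0.169,0.001,-0.0505],[0.169,0.001,-0.0505],[0.169,0.001,-0.0505],[0.169,0.001,-0.0505],[0.169,0.001,-0.0505],[0.169,0.001,-0.0505],[0.169,0.001,-0.0505],[0.169,0.001,-0.0505]],"grip":[50,50,50,50,50,50,50,50,0,0,0,0,0,0]}'
python3 - <<'E'
from h import *
im=viewer.get_image('wrist');cv2.imwrite('pics/w9.png',im[:,:,::-1])
cmd([.516,.312,.041],np.pi/2-.2416)
E
```

```text
t: 9.45
position: [0.5177, 0.3136, 0.0428]
eef_rot: [[0.003, 0.241, 0.971], [0.0, 0.971, -0.241], [-1.0, 0.001, 0.003]]
contact_force: [-0.7, -1.0, 5.7]
width: 0.252
t 9.5 pos [0.5177 0.3136 0.0428] xyz [0.0018, -0.002, -0.0012] ang [-0.0013, 0.003, -0.0012] w 0.248 F [-0.2 -1.5  5.7]
```

View pics/w9.png

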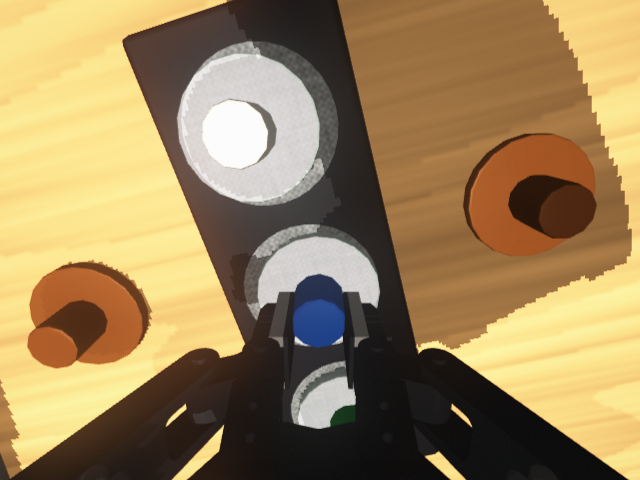

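```bash
python3 -m crank '{"angular":[[0,0,0],[0,0,0],[0,0,0],[0,0,0],[0,0,0],[0,0,0],[0,0,0],[0,0,0]],"xyz":[[-0.005,0,0],[-0.015,0,0],[-0.035,0,0],[-0.065,0,0],[-0.1,0,0],[-0.13,0,0],[-0.15,0,0],[-0.15,0,0]],"grip":[0,0,0,0,0,0,0,0]}'
python3 - <<'E'
from h import *
c=viewer.calibration('wrist');im=viewer.get_image('wrist');cv2.imwrite('pics/w10.png',im[:,:,::-1]);np.savez('w10.npz',**c)
cmd([.5322,.032,.19],np.pi/2-.2416)
s=r.state();R=np.array(s['eef_rot']);P=np.array(s['position'])
h=cv2.cvtColor(im,cv2.COLOR_RGB2HSV)[280:380,270:370];m=cv2.inRange(h,(95,120,60),(125,255,255))
n,l,st,ce=cv2.connectedComponentsWithStats(m);i=1+st[1:,4].argmax();print(ce[i]+[270,280],st[i])
for dz in (0,):
  T=P+R@np.array([-0.0032,0,0]); print('proj top centre if centred',proj(c,[T]))
  for k in (-.006,-.003,.003): print(k,proj(c,[T+R@np.array([0,0,k])]))
cv2.imwrite('pics/w10c.png',cv2.resize(im[240:400,240:400,::-1],None,fx=4,fy=4,interpolation=cv2.INTER_CUBIC)[:600])
E
```

```text
t: 10.17
position: [0.5185, 0.3142, 0.1977]
eef_rot: [[0.008, 0.24, 0.971], [0.003, 0.971, -0.24], [-1.0, 0.005, 0.007]]
contact_force: [1.2, 0.1, -1.0]
width: 0.249
t 10.22 pos [0.5178 0.314  0.1948] xyz [0.0044, -0.2703, 0.0817] ang [-0.0011, 0.0049, -0.0031] w 0.251 F [ 0.  -0.6 -1.2]
[318.6146789  322.40621814] [  23   19   52   48 1962]
proj top centre if centred [[318.43433163 321.39257788]]
-0.006 [[318.43837588 308.81512253]]
-0.003 [[318.43634062 315.14469478]]
0.003 [[318.43234841 327.56034309]]
```

View pics/w10c.png

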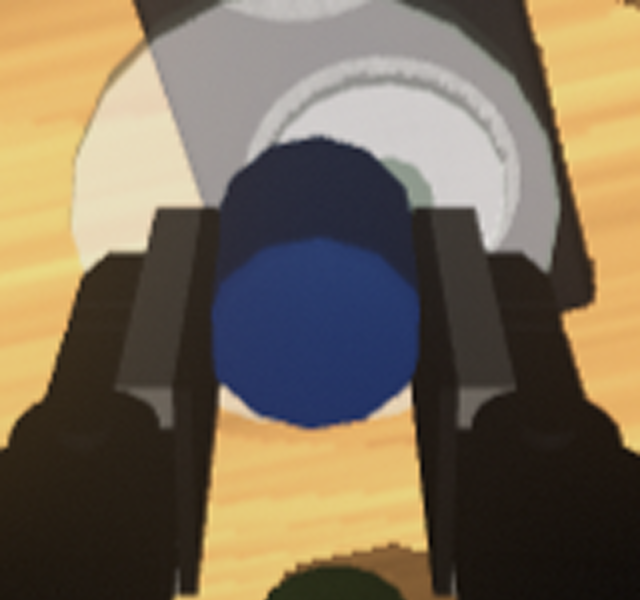

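View pics/w10.png

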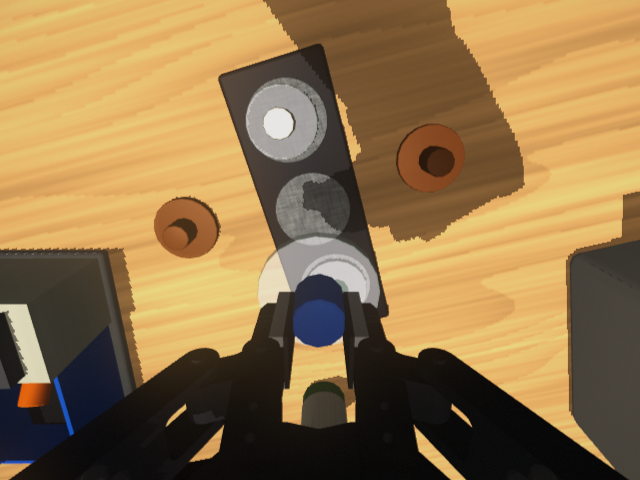

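```bash
python3 - <<'E'
from h import *
cmd([.5309,.0303,.19],np.pi/2-.2416)
E
python3 -m crank '{"angular":[[0,0.005,-0.003],[0,0.005,-0.003],[0,0.005,-0.003],[0,0.005,-0.003],[0,0.005,-0.003],[0,0.005,-0.003],[0,0.005,-0.003],[0,0.005,-0.003],[0,0.005,-0.003],[0,0.005,-0.003],[0,0.005,-0.003],[0,0.005,-0.003],[0,0.005,-0.003],[0,0.005,-0.003],[0,0.005,-0.003]],"xyz":[[0,-0.012,0.004],[0,-0.037,0.011],[0,-0.065,0.02],[0,-0.095,0.029],[0,-0.125,0.038],[0,-0.155,0.047],[0,-0.185,0.056],[0,-0.21,0.064],[0,-0.235,0.072],[0,-0.255,0.077],[0,-0.266,0.08],[0,-0.2715,0.081],[0,-0.2715,0.081],[0,-0.2715,0.081],[0,-0.2715,0.081]],"grip":[0,0,0,0,0,0,0,0,0,0,0,0,0,0,0]}'
python3 - <<'E'
from h import *
cmd([.5309,.0303,.14],np.pi/2-.2416)
c=viewer.calibration('wrist');im=viewer.get_image('wrist');cv2.imwrite('pics/w11.png',im[:,:,::-1]);np.savez('w11.npz',**c)
cmd([.5309,.0303,.14],np.pi/2-.2416)
E
```

```text
t 10.22 pos [0.5178 0.314  0.1948] xyz [0.0044, -0.2722, 0.0809] ang [-0.0011, 0.0049, -0.0031] w 0.251 F [ 0.  -0.6 -1.2]
t: 11.47
position: [0.5295, 0.0313, 0.1909]
eef_rot: [[-0.005, 0.239, 0.971], [-0.001, 0.971, -0.239], [-1.0, -0.003, -0.005]]
contact_force: [-0.7, 0.4, -0.9]
width: 0.252
t 11.47 pos [0.5295 0.0313 0.1909] xyz [0.0509, -0.0005, 0.0018] ang [-0.0001, -0.0049, 0.0027] w 0.252 F [-0.7  0.4 -0.9]
t 11.52 pos [0.5296 0.0314 0.191 ] xyz [0.051, -0.0006, 0.0018] ang [0.0001, -0.0047, 0.0027] w 0.252 F [ 0.1  0.5 -0.4]
```

View pics/w11.png

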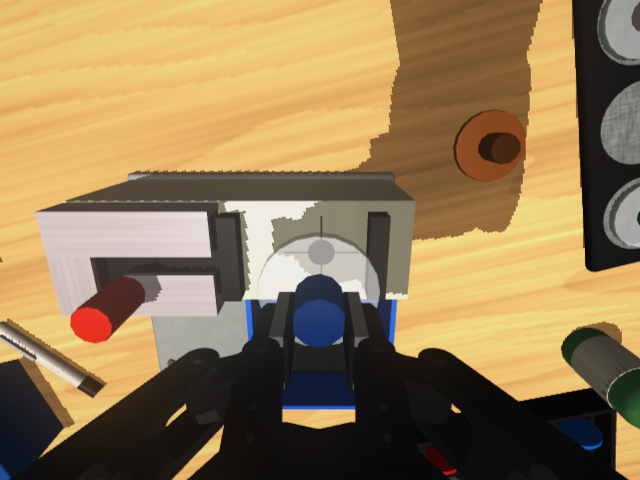

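```bash
python3 -m crank '{"angular":[[0,-0.0047,0.002],[0,-0.0047,0.002],[0,-0.0047,0.002],[0,-0.0047,0.002],[0,-0.0047,0.002],[0,-0.0047,0.002],[0,-0.0047,0.002]],"xyz":[[0.012,-0.0006,0.0018],[0.026,-0.0006,0.0018],[0.038,-0.0006,0.0018],[0.048,-0.0006,0.0018],[0.055,-0.0006,0.0018],[0.057,-0.0006,0.0018],[0.057,-0.0006,0.0018]],"grip":[0,0,0,0,0,0,0]}'
python3 - <<'E'
from h import *
cmd([.5309,.0303,.1308],np.pi/2-.2416)
c=viewer.calibration('wrist');im=viewer.get_image('wrist');cv2.imwrite('pics/w12.png',im[:,:,::-1]);np.savez('w12.npz',**c)
p=np.load('standw.npy');print('cross',proj(c,stand(p,[[0,0,.1]])))
for n,z in (('scene',0),):
    im=viewer.get_image(n);im=cv2.resize(im[180:330,215:375],None,fx=4,fy=4,interpolation=cv2.INTER_CUBIC);cv2.imwrite(f'pics/{n}12.png',im[:,:,::-1])
cmd([.5309,.0303,.1308],np.pi/2-.2416)
E
```

```text
t: 12.1
position: [0.5307, 0.0295, 0.1336]
eef_rot: [[-0.001, 0.24, 0.971], [-0.001, 0.971, -0.24], [-1.0, -0.001, -0.001]]
contact_force: [-0.8, -1.1, 0.3]
width: 0.25
t 12.1 pos [0.5307 0.0295 0.1336] xyz [0.0028, 0.0008, -0.0] ang [-0.001, -0.0007, 0.001] w 0.25 F [-0.8 -1.1  0.3]
cross [[325.34037657 288.68763351]]
t 12.2 pos [0.5313 0.0293 0.1346] xyz [0.0038, 0.0009, -0.0007] ang [-0.0011, 0.0009, 0.0008] w 0.251 F [-0.3  0.1 -0.5]
```

View pics/w12.png

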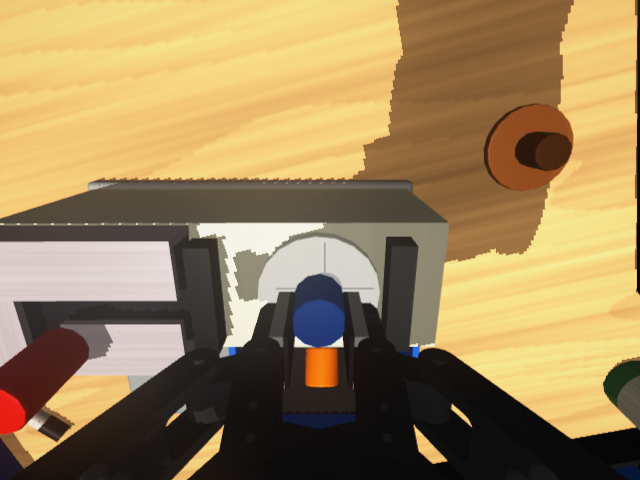

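View pics/scene12.png

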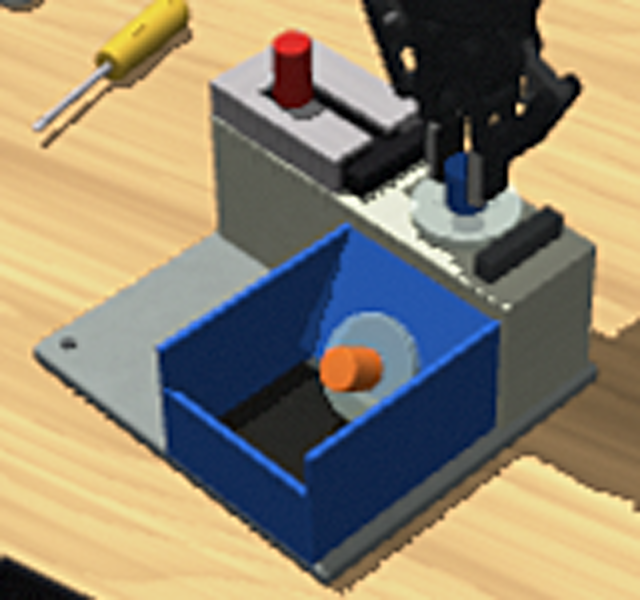

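```bash
python3 -m crank '{"angular":[[0,0,0],[0,0,0],[0,0,0],[0,0,0],[0,0,0],[0,0,0]],"xyz":[[0.001,0.001,-0.0005],[0.002,0.001,-0.0005],[0.003,0.001,-0.0005],[0.0035,0.001,-0.0005],[0.004,0.001,-0.0005],[0.004,0.001,-0.0005]],"grip":[0,0,0,0,0,0]}'
python3 - <<'E'
from h import *
cmd([.5309,.0303,.1308],np.pi/2-.2416)
E
```

```text
t: 12.7
position: [0.5309, 0.0303, 0.1308]
eef_rot: [[0.001, 0.24, 0.971], [-0.001, 0.971, -0.24], [-1.0, -0.001, 0.001]]
contact_force: [-2.3, -0.1, 4.3]
width: 0.254
t 12.7 pos [0.5309 0.0303 0.1308] xyz [0.0, 0.0, -0.0] ang [-0.0012, 0.0008, 0.001] w 0.254 F [-2.3 -0.1  4.3]
```

```bash
python3 -m crank '{"angular":[[0,0,0],[0,0,0],[0,0,0],[0,0,0],[0,0,0],[0,0,0],[0,0,0],[0,0,0],[0,0,0]],"xyz":[[0,0,0],[0,0,0],[0,0,0],[0,0,0],[-0.01,0,0],[-0.04,0,0],[-0.08,0,0],[-0.08,0,0],[-0.08,0,0]],"grip":[45,45,45,45,45,45,45,45,45]}'
python3 - <<'E'
from h import *
c=viewer.calibration('wrist');im=viewer.get_image('wrist');cv2.imwrite('pics/w13.png',im[:,:,::-1])
p=np.load('standw.npy');print('cross,blocktop',proj(c,stand(p,[[0,0,.1],[0,0,.134],[.016,-.118,.166]])))
cv2.imwrite('pics/w13c.png',cv2.resize(im[150:350,180:440,::-1],None,fx=3,fy=3,interpolation=cv2.INTER_CUBIC))
cmd(stand(p,[[.016,-.118,.205]])[0],np.pi/2-.2416)
cmd(stand(p,[[.016,-.118,.142]])[0],np.pi/2-.2416)
E
```

```text
t: 13.45
position: [0.5324, 0.0301, 0.2136]
eef_rot: [[0.005, 0.24, 0.971], [-0.002, 0.971, -0.24], [-1.0, -0.001, 0.006]]
contact_force: [0.3, 0.1, -0.3]
width: 0.45
cross,blocktop [[321.87501863 235.73542159]
 [322.36478079 252.88236409]
 [113.35302099 300.27807198]]
t 13.5 pos [0.5315 0.0303 0.2116] xyz [0.0067, -0.1159, 0.0167] ang [-0.0012, 0.0027, 0.0008] w 0.451 F [ 0.6 -0.1 -1. ]
t 13.5 pos [0.5315 0.0303 0.2116] xyz [0.0697, -0.1158, 0.0165] ang [-0.0012, 0.0027, 0.0008] w 0.451 F [ 0.6 -0.1 -1. ]
```

View pics/w13c.png

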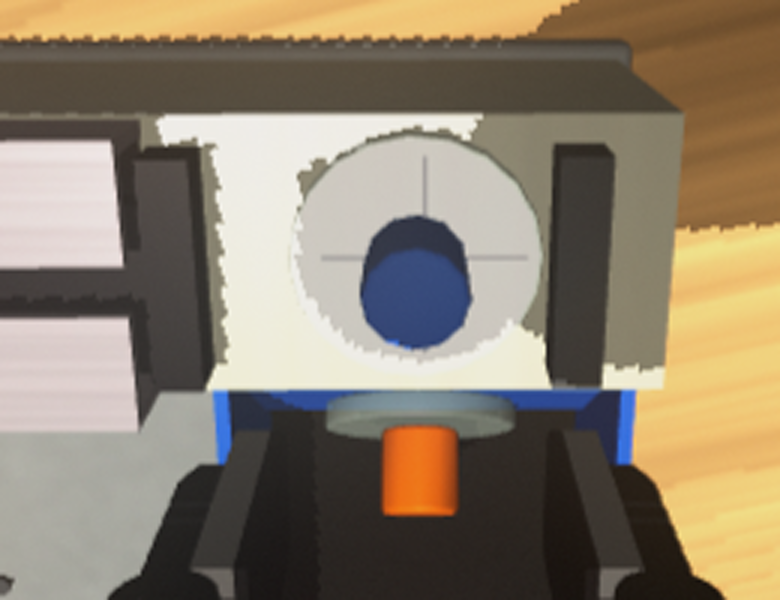

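```bash
python3 - <<'E'
from h import *
c=viewer.calibration('wrist');im=cv2.imread('pics/w13.png');p=np.load('standw.npy')
# refit stand to this image's cross: (424,257)/3+(180,150)
print(back(c,(180+424/3,150+257/3),.1), stand(p,[[0,0,.1]]))
cv2.imwrite('pics/w13d.png',cv2.resize(im[185:285,260:380],None,fx=6,fy=6,interpolation=cv2.INTER_CUBIC))
a=np.linspace(0,2*np.pi,200)
big=cv2.resize(im[185:285,260:380],None,fx=6,fy=6,interpolation=cv2.INTER_CUBIC)
def circ(x,y,rr,z,col):
    q=(proj(c,stand(p,np.c_[x+rr*np.cos(a),y+rr*np.sin(a),0*a+z]))-[260,185])*6+2.5
    cv2.polylines(big,[q.astype(np.int32)],True,col,1)
circ(-.0018,-.002,.030,.108,(0,0,255));circ(-.0018,-.002,.012,.134,(0,0,255))
circ(0,-.002,.030,.108,(0,255,0));circ(0,-.002,.012,.134,(0,255,0))
cv2.imwrite('pics/w13d.png',big)
E
```

```text
[0.53056797 0.03219685 0.1       ] [[0.53256978 0.03220242 0.1       ]]
```

View pics/w13d.png

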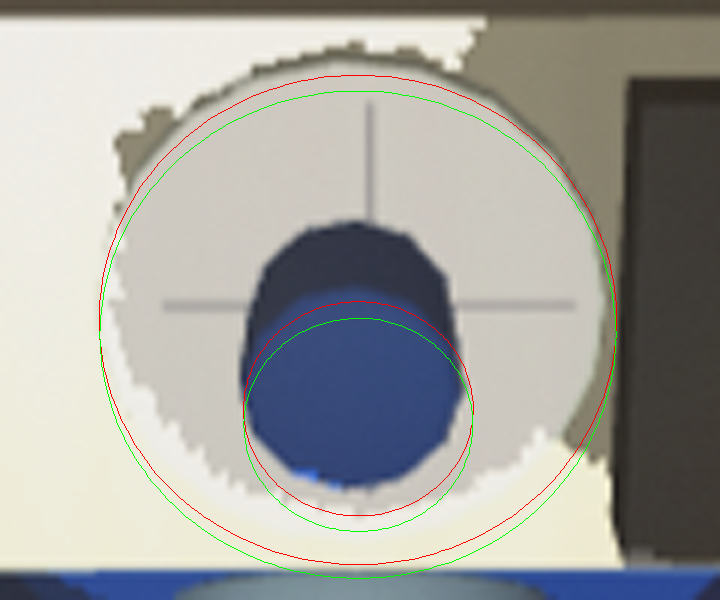

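```bash
python3 - <<'E'
from h import *
c=viewer.calibration('wrist');im=viewer.get_image('wrist')[:,:,::-1].copy();c2=viewer.calibration('wrist');p=np.load('standw.npy')
print(c['t']-c2['t'])
a=np.linspace(0,2*np.pi,200)
o=np.array([260,185]);big=cv2.resize(im[185:285,260:380],None,fx=6,fy=6,interpolation=cv2.INTER_CUBIC)
def circ(x,y,rr,z,col):
    q=(proj(c,stand(p,np.c_[x+rr*np.cos(a),y+rr*np.sin(a),0*a+z]))-o)*6+2.5
    cv2.polylines(big,[q.astype(np.int32)],True,col,1)
circ(-.0015,-.002,.030,.108,(0,0,255));circ(-.0015,-.002,.012,.134,(0,0,255))
circ(0,0,.0025,.1,(0,255,0));circ(0,0,.025,.1,(0,255,0))
cv2.imwrite('pics/w14d.png',big)
E
```

```text
[-6.00934877e-05 -1.10833716e-03 -1.42293481e-04]
```

View pics/w14d.png

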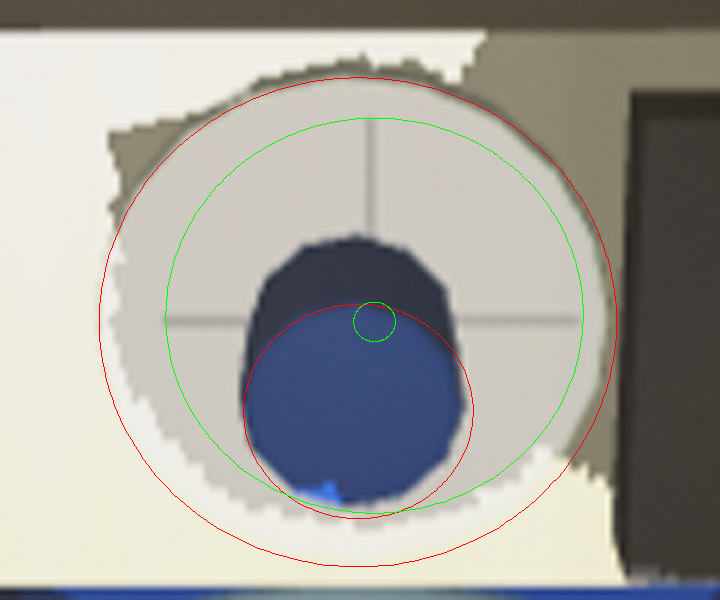

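```bash
python3 -m crank '{"angular":[[0,0.002,0],[0,0.002,0],[0,0.002,0],[0,0.002,0],[0,0.002,0],[0,0.002,0]],"xyz":[[0,0,0.03],[0,0,0.06],[0,0,0.078],[0,0,0.082],[0,0,0.082],[0,0,0.082]],"grip":[45,45,45,45,45,45]}'
cat > ov.py <<'E'
from h import *
import sys
viewer.get_image('wrist')
c=viewer.calibration('wrist');im=viewer.get_image('wrist')[:,:,::-1].copy();c2=viewer.calibration('wrist');p=np.load('standw.npy')
cv2.imwrite(f'pics/{sys.argv[1]}.png',im);np.savez(sys.argv[1]+'.npz',**c)
print(c['t']-c2['t'])
P=proj(c,stand(p,[[0,0,.1],[0,0,.134],[0,0,.108],[.01,0,.134]]));print(P)
a=np.linspace(0,2*np.pi,200)
o=(P[0]-[65,50]).astype(int);big=cv2.resize(im[o[1]:o[1]+100,o[0]:o[0]+130],None,fx=6,fy=6,interpolation=cv2.INTER_CUBIC);print(o)
def circ(x,y,rr,z,col):
    q=(proj(c,stand(p,np.c_[x+rr*np.cos(a),y+rr*np.sin(a),0*a+z]))-o)*6+2.5
    cv2.polylines(big,[q.astype(np.int32)],True,col,1)
circ(0,0,.012,.134,(0,0,255));circ(0,0,.030,.108,(0,0,255))
circ(0,0,.025,.1,(0,255,0))
cv2.imwrite(f'pics/{sys.argv[1]}d.png',big)
E
python3 ov.py w15
```

```text
t: 14.05
position: [0.6094, 0.011, 0.2091]
eef_rot: [[-0.004, 0.24, 0.971], [0.0, 0.971, -0.24], [-1.0, -0.001, -0.004]]
contact_force: [-0.9, 0.4, -0.5]
width: 0.45
[2.59125544e-06 1.97104455e-04 1.16284783e-04]
[[322.38554051 121.95016086]
 [323.01175966 122.44819122]
 [322.5164897  122.05430438]
 [322.95246498 141.16680451]]
[257  71]
```

View pics/w15d.png

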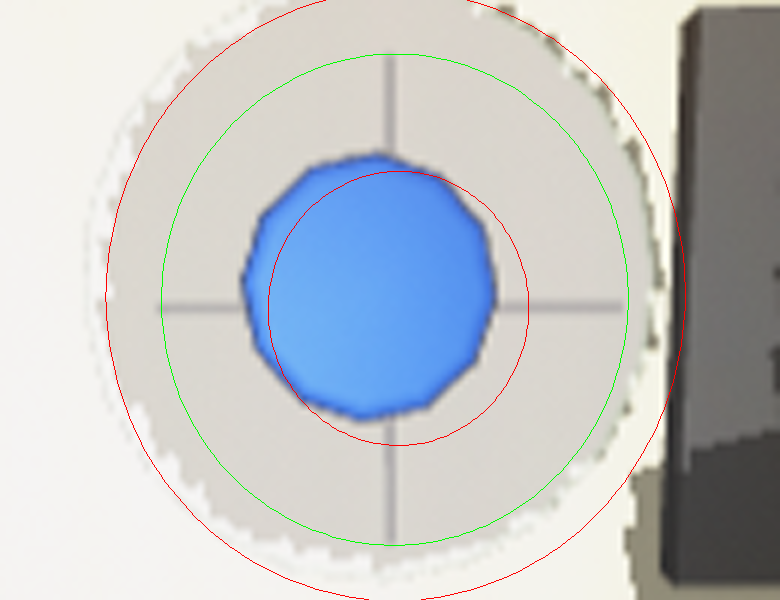

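View pics/w15.png

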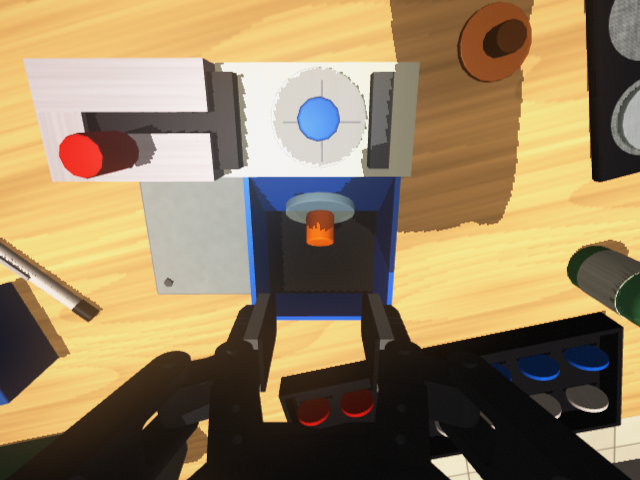

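```bash
python3 - <<'E'
from h import *
cmd([.5309,.0303,.21],np.pi/2-.2416)
cmd([.5309,.0303,.1308],np.pi/2-.2416)
E
```

```text
t 14.15 pos [0.6094 0.0111 0.2099] xyz [0.0002, -0.0002, -0.0808] ang [-0.0009, -0.0026, 0.001] w 0.447 F [-0.7  0.6  0.4]
t 14.15 pos [0.6094 0.0111 0.2099] xyz [0.0794, -0.0001, -0.0806] ang [-0.0009, -0.0026, 0.001] w 0.447 F [-0.7  0.6  0.4]
```

```bash
python3 -m crank '{"angular":[[0,-0.0025,0],[0,-0.0025,0],[0,-0.0025,0],[0,-0.0025,0],[0,-0.0025,0],[0,-0.0025,0],[0,-0.0025,0],[0,-0.0025,0],[0,-0.0025,0],[0,-0.0025,0],[0,-0.0025,0],[0,-0.0025,0],[0,-0.0025,0],[0,-0.0025,0],[0,-0.0025,0]],"xyz":[[0,0,-0.03],[0,0,-0.06],[0,0,-0.0805],[0,0,-0.0805],[0.02,0,-0.0805],[0.045,0,-0.0805],[0.065,0,-0.0805],[0.078,0,-0.0805],[0.078,0,-0.0805],[0.078,0,-0.0805],[0.078,0,-0.0805],[0.078,0,-0.0805],[0.078,0,-0.0805],[0.078,0,-0.0805],[0.078,0,-0.0805]],"grip":[45,45,45,45,45,45,45,45,45,45,0,0,0,0,0]}'
python3 - <<'E'
from h import *
cmd([.5309,.0303,.1308],np.pi/2-.2416)
E
```

```text
t: 15.4
position: [0.5331, 0.0298, 0.1342]
eef_rot: [[0.003, 0.24, 0.971], [-0.002, 0.971, -0.24], [-1.0, -0.001, 0.003]]
contact_force: [-0.9, -0.0, 6.5]
width: 0.248
t 15.4 pos [0.5331 0.0298 0.1342] xyz [0.0034, -0.0001, -0.0023] ang [-0.0012, 0.0034, 0.0008] w 0.248 F [-0.9 -0.   6.5]
```

```bash
python3 ov.py w16
```

```text
[ 2.05082374e-07 -6.33505727e-08  1.30506260e-06]
[[323.52875437 284.02167842]
 [324.60447656 319.93936126]
 [323.74625759 291.28397323]
 [324.49679932 340.17471053]]
[258 234]
```

View pics/w16.png

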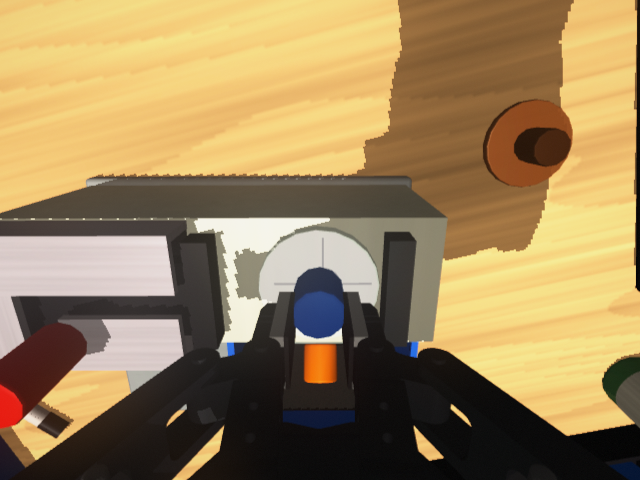

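View pics/w16d.png

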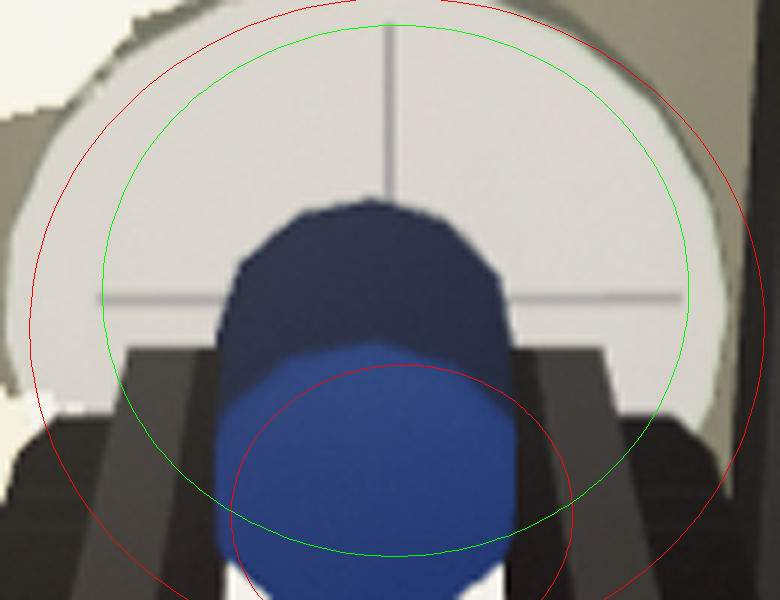

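```bash
python3 -m crank '{"angular":[[0,0,0],[0,0,0],[0,0,0],[0,0,0],[0,0,0],[0,0,0],[0,0,0],[0,0,0],[0,0,0],[0,0,0],[0,0,0],[0,0,0]],"xyz":[[-0.003,0,0],[-0.005,0,0],[-0.005,0,0.001],[-0.005,0.0005,0.002],[-0.005,0.0005,0.002],[-0.004,0.0005,0.002],[-0.003,0.0005,0.002],[-0.002,0.0005,0.002],[-0.0015,0.0005,0.002],[-0.001,0.0005,0.002],[-0.0005,0.0005,0.002],[-0.0005,0.0005,0.002]],"grip":[0,0,0,0,0,0,0,0,0,0,0,0]}'
python3 ov.py w17
```

```text
t: 16.5
position: [0.5341, 0.0301, 0.1341]
eef_rot: [[0.001, 0.24, 0.971], [-0.001, 0.971, -0.24], [-1.0, -0.001, 0.001]]
contact_force: [-5.9, 1.1, 12.1]
width: 0.252
[ 1.01074096e-07 -2.35734136e-07  1.68567421e-06]
[[322.67492251 282.61868306]
 [323.54826401 318.1494079 ]
 [322.85143275 289.7997647 ]
 [323.46114408 338.49642381]]
[257 232]
```

View pics/w17d.png

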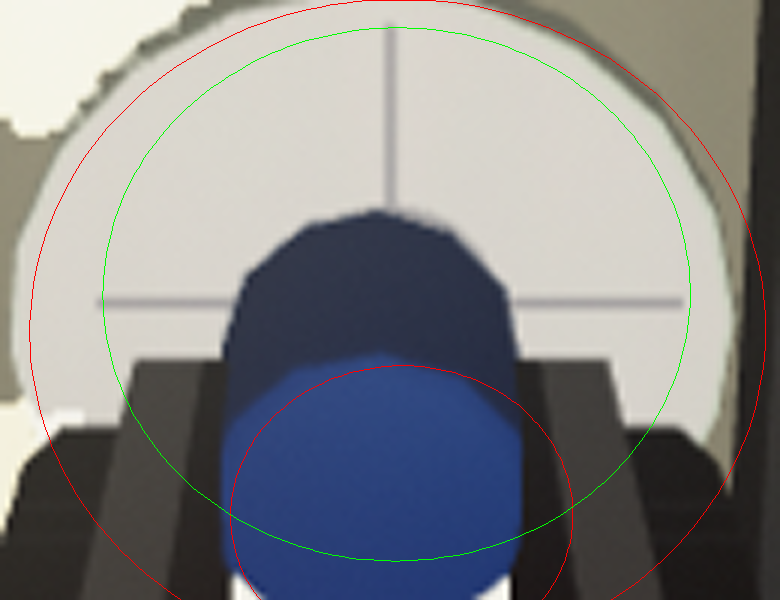

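```bash
python3 -m crank '{"angular":[[0,0,0],[0,0,0],[0,0,0],[0,0,0],[0,0,0],[0,0,0]],"xyz":[[-0.003,0,0],[-0.006,0,0.001],[-0.006,0.0005,0.0015],[-0.006,0.0005,0.0015],[-0.006,0.0005,0.0015],[-0.006,0.0005,0.0015]],"grip":[0,0,0,0,0,0]}'
python3 ov.py w18;python3 - <<'E'
from h import *
p=np.load('standw.npy');cmd(stand(p,[[0,-.002,.1341]])[0],np.pi/2-.2416)
E
```

```text
t: 17.1
position: [0.5356, 0.0302, 0.1385]
eef_rot: [[0.0, 0.24, 0.971], [-0.001, 0.971, -0.24], [-1.0, -0.001, 0.0]]
contact_force: [0.1, 0.2, -0.5]
width: 0.244
[ 9.02239053e-07  2.42667365e-05 -5.38578692e-06]
[[321.65015618 276.42644873]
 [322.29869596 309.74446102]
 [321.78167138 283.1828965 ]
 [322.24203915 329.79698881]]
[256 226]
t 17.2 pos [0.5356 0.0302 0.1385] xyz [0.0044, -0.0007, -0.0034] ang [-0.0013, 0.0004, 0.0009] w 0.248 F [ 0.5  0.4 -1. ]
```

View pics/w18d.png

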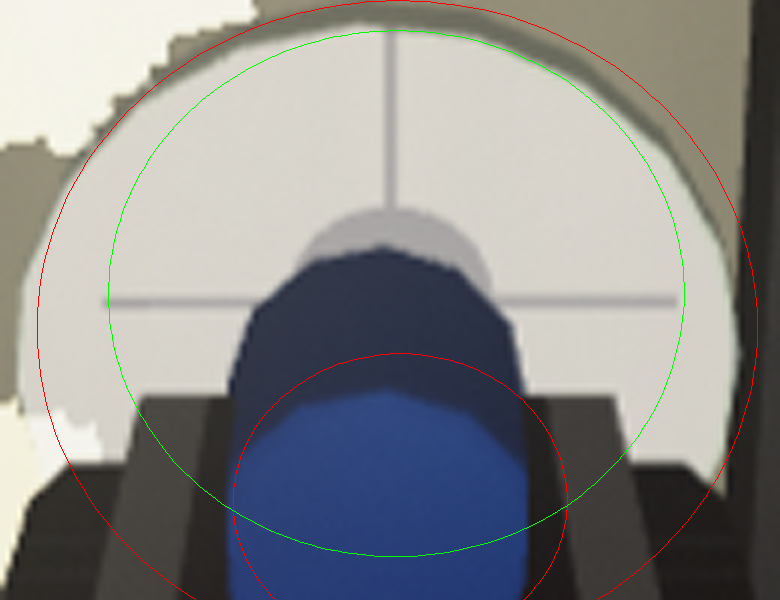

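```bash
python3 - <<'E'
from h import *
p=np.load('standw.npy');a=np.linspace(0,2*np.pi,200)
def meas(f,z,v,u,dc):
    c=dict(np.load(f))
    def g(q):
        P=proj(c,stand(p,np.c_[q[0]+.0118*np.cos(a),q[1]+.0118*np.sin(a),0*a+z])); return [P[:,1].min()-v,P[:,0].mean()-u]
    q=least_squares(g,[0,0]).x; 
    X=back(c,dc,.1); cc=stand(p,[[0,0,.1]])[0]; th=p[2]
    d=(X-cc)[:2]; d=[np.cos(th)*d[0]+np.sin(th)*d[1],-np.sin(th)*d[0]+np.cos(th)*d[1]]
    print(f,'block',q*1000,'cross bias',np.array(d)*1000,'rel',(q-d)*1000)
f=lambda u,v,o:(u/6+o[0]-.4,v/6+o[1]-.4)
for n,o,z,top,uc,cr in (('w16',(258,234),.134,343,366,(390,299)),('w17',(257,232),.134,355,371,(391,303)),('w18',(256,226),.1383,392,377.5,(390,302))):
    meas(n+'.npz',z,f(0,top,o)[1],f(uc,0,o)[0],f(*cr,o))
meas('w15.npz',.134,f(0,155,(257,71))[1],f(370,0,(257,71))[0],f(390,307,(257,71)))
E
```

```text
w16.npz block [-1.90014045 -2.53134213] cross bias [-0.33329841 -0.47653743] rel [-1.56684204 -2.0548047 ]
w17.npz block [-1.0162469  -2.15221916] cross bias [-0.2925723  -0.46495655] rel [-0.72367459 -1.68726261]
w18.npz block [ 0.57707514 -1.63125539] cross bias [-0.28211431 -0.5480373 ] rel [ 0.85918945 -1.08321809]
w15.npz block [-1.58632977 -2.62156126] cross bias [-0.11262291 -0.50551232] rel [-1.47370686 -2.11604894]
```

```bash
python3 -m crank '{"angular":[[0,0,0],[0,0,0],[0,0,0],[0,0,0],[0,0,0],[0,0,0],[0,0,0]],"xyz":[[0.001,-0.0005,-0.0005],[0.002,-0.0005,-0.0005],[0.003,-0.0005,-0.0005],[0.0037,-0.0005,-0.0005],[0.0043,-0.0005,-0.0005],[0.0046,-0.0005,-0.0005],[0.0046,-0.0005,-0.0005]],"grip":[0,0,0,0,0,0,0]}'
python3 -m crank '{"angular":[[0,0,0],[0,0,0],[0,0,0],[0,0,0],[0,0,0],[0,0,0],[0,0,0],[0,0,0],[0,0,0],[0,0,0],[0,0,0]],"xyz":[[0,0,0],[0,0,0],[0,0,0],[0,0,0],[-0.01,0,0],[-0.04,0,0.02],[-0.075,0,0.05],[-0.075,0,0.08],[-0.075,0,0.08],[-0.075,0,0.08],[-0.075,0,0.08]],"grip":[45,45,45,45,45,45,45,45,45,45,45]}'
python3 ov.py w19
```

```text
t: 17.78
position: [0.5351, 0.0298, 0.1342]
eef_rot: [[0.0, 0.24, 0.971], [-0.001, 0.971, -0.24], [-1.0, -0.001, 0.001]]
contact_force: [-0.4, -0.4, -0.1]
width: 0.248
t: 18.7
position: [0.6124, 0.0108, 0.2093]
eef_rot: [[-0.0, 0.24, 0.971], [-0.001, 0.971, -0.24], [-1.0, -0.001, -0.0]]
contact_force: [-0.4, -0.7, -0.4]
width: 0.449
[-8.82222801e-06 -4.91904977e-05  7.76034840e-05]
[[321.62832699 116.95882604]
 [322.13677303 116.86834878]
 [321.7345825  116.93991802]
 [322.09098153 135.79792867]]
[256  66]
```

View pics/w19d.png

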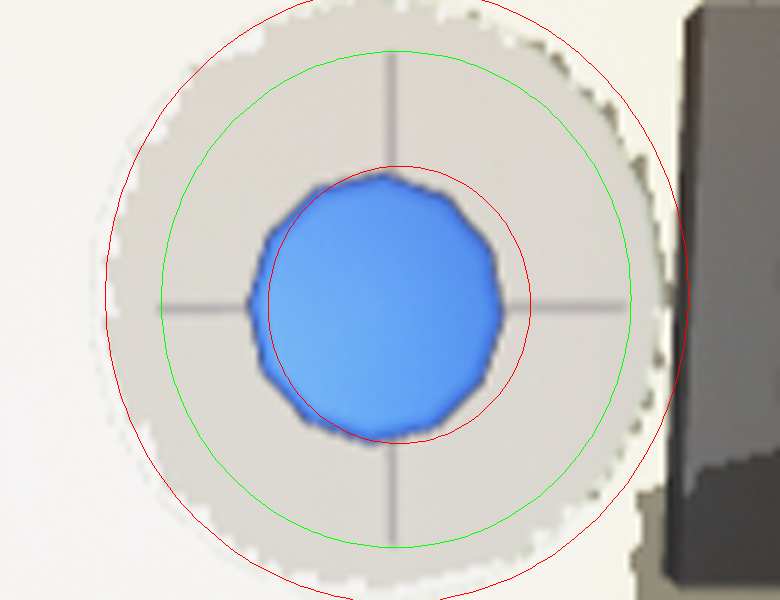

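```bash
python3 - <<'E'
from h import *
p=np.load('standw.npy')
cmd(stand(p,[[.016,-.118,.205]])[0],np.pi/2-.2416)
cmd(stand(p,[[.016,-.118,.142]])[0],np.pi/2-.2416)
E
```

```text
t 18.8 pos [0.612  0.011  0.2096] xyz [0.0047, -0.1165, -0.0661] ang [-0.0009, 0.0006, 0.0009] w 0.452 F [-0.2 -0.1  0.4]
t 18.8 pos [0.612  0.011  0.2096] xyz [0.0677, -0.1164, -0.0661] ang [-0.0009, 0.0006, 0.0009] w 0.452 F [-0.2 -0.1  0.4]
```

```bash
python3 -m crank '{"angular":[[0,0,0],[0,0,0],[0,0,0],[0,0,0],[0,0,0],[0,0,0],[0,0,0],[0,0,0],[0,0,0],[0,0,0],[0,0,0],[0,0,0],[0,0,0],[0,0,0],[0,0,0]],"xyz":[[0,-0.03,-0.017],[0,-0.065,-0.037],[0,-0.095,-0.055],[0,-0.1165,-0.066],[0,-0.1165,-0.066],[0.02,-0.1165,-0.066],[0.045,-0.1165,-0.066],[0.0655,-0.1165,-0.066],[0.0655,-0.1165,-0.066],[0.0655,-0.1165,-0.066],[0.0655,-0.1165,-0.066],[0.0655,-0.1165,-0.066],[0.0655,-0.1165,-0.066],[0.0655,-0.1165,-0.066],[0.0655,-0.1165,-0.066]],"grip":[60,60,60,60,60,60,60,60,60,0,0,0,0,0,0]}'
python3 - <<'E'
from h import *
p=np.load('standw.npy')
cmd(stand(p,[[.016,-.118,.142]])[0],np.pi/2-.2416)
im=viewer.get_image('wrist');cv2.imwrite('pics/w20.png',im[:,:,::-1])
E
```

```text
t: 20.05
position: [0.5217, -0.0865, 0.1458]
eef_rot: [[0.003, 0.24, 0.971], [-0.001, 0.971, -0.24], [-1.0, -0.0, 0.004]]
contact_force: [-0.2, 4.8, 7.0]
width: 0.238
t 20.05 pos [ 0.5217 -0.0865  0.1458] xyz [0.0038, -0.0002, -0.0019] ang [-0.0007, 0.0035, 0.0004] w 0.238 F [-0.2  4.8  7. ]
```

View pics/w20.png

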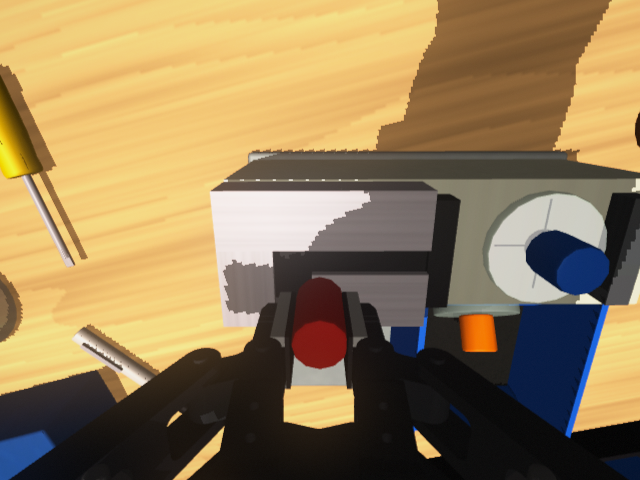

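```bash
python3 -m crank '{"angular":[[0,0,0],[0,0,0],[0,0,0],[0,0,0],[0,0,0],[0,0,0],[0,0,0],[0,0,0],[0,0,0],[0,0,0],[0,0,0]],"xyz":[[0,-0.004,0],[0,-0.008,0],[0,-0.0115,0],[0,-0.012,0],[0,-0.012,0],[0,-0.012,-0.005],[0,-0.012,-0.01],[0,-0.012,-0.015],[0,-0.012,-0.0175],[0,-0.012,-0.0175],[0,-0.012,-0.0175]],"grip":[0,0,0,0,0,0,0,0,0,0,0]}'
python3 - <<'E'
from h import *
p=np.load('standw.npy')
cmd(stand(p,[[.0,-.129,.142]])[0],np.pi/2-.2416)
im=viewer.get_image('wrist');cv2.imwrite('pics/w21.png',im[:,:,::-1])
E
```

```text
t: 21.02
position: [0.5037, -0.0933, 0.1458]
eef_rot: [[0.008, 0.239, 0.971], [0.0, 0.971, -0.239], [-1.0, 0.002, 0.008]]
contact_force: [11.5, 8.1, 1.6]
width: 0.238
t 21.02 pos [ 0.5037 -0.0933  0.1458] xyz [0.0038, -0.0003, -0.002] ang [0.0, 0.0075, -0.0022] w 0.238 F [11.5  8.1  1.6]
```

View pics/w21.png

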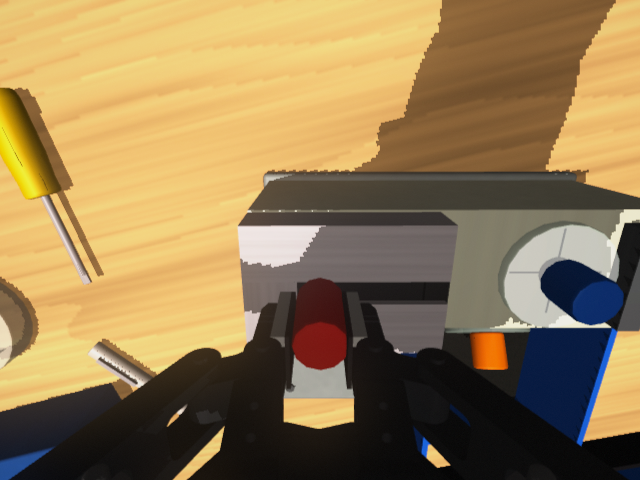

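```bash
python3 -m crank '{"angular":[[0,0,0],[0,0,0],[0,0,0],[0,0,0],[0,0,0],[0,0,0],[0,0,0],[0,0,0],[0,0,0],[0,0,0],[0,0,0],[0,0,0]],"xyz":[[0,0.004,0.0005],[0,0.009,0.001],[0,0.014,0.001],[0,0.019,0.001],[0,0.024,0.001],[0,0.028,0.001],[0,0.031,0.001],[0,0.031,0.001],[0,0.031,0.001],[0,0.031,0.001],[0,0.031,0.001],[0,0.031,0.001]],"grip":[0,0,0,0,0,0,0,0,60,60,60,60]}'
python3 - <<'E'
from h import *
p=np.load('standw.npy')
cmd(stand(p,[[.0,-.095,.142]])[0],np.pi/2-.2416)
im=viewer.get_image('wrist');cv2.imwrite('pics/w22.png',im[:,:,::-1])
E
```

```text
t: 22.07
position: [0.5093, -0.0645, 0.144]
eef_rot: [[0.001, 0.241, 0.971], [-0.002, 0.971, -0.241], [-1.0, -0.001, 0.001]]
contact_force: [-0.7, -0.4, -0.5]
width: 0.6
t 22.07 pos [ 0.5093 -0.0645  0.144 ] xyz [0.002, 0.0045, -0.0005] ang [-0.0014, 0.0009, 0.0014] w 0.6 F [-0.7 -0.4 -0.5]
```

View pics/w22.png

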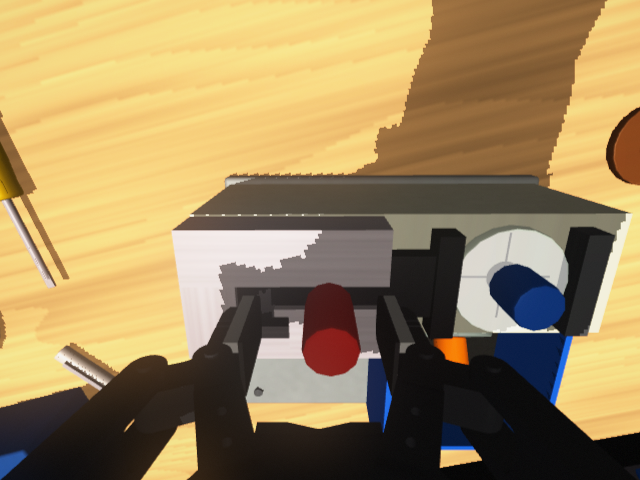

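```bash
python3 -m crank '{"angular":[[0,0,0],[0,0,0],[0,0,0],[0,0,0],[0,0,0],[0,0,0],[0,0,0],[0,0,0],[0,0,0],[0,0,0]],"xyz":[[-0.02,0,0],[-0.045,0,0],[-0.07,0,0],[-0.07,0.02,0.02],[-0.07,0.05,0.045],[-0.07,0.08,0.07],[-0.07,0.098,0.081],[-0.07,0.098,0.081],[-0.07,0.098,0.081],[-0.07,0.098,0.081]],"grip":[60,60,60,60,60,60,60,60,60,60]}'
python3 ov.py w23
python3 - <<'E'
from h import *
for n in ('scene',):
    im=viewer.get_image(n);cv2.imwrite('pics/sc23full.png',im[:,:,::-1]);im=cv2.resize(im[180:330,215:375],None,fx=4,fy=4,interpolation=cv2.INTER_CUBIC);cv2.imwrite(f'pics/{n}23.png',im[:,:,::-1])
E
```

```text
t: 22.95
position: [0.611, 0.0112, 0.2135]
eef_rot: [[-0.0, 0.24, 0.971], [-0.001, 0.971, -0.24], [-1.0, -0.001, -0.0]]
contact_force: [-1.2, -0.4, 0.6]
width: 0.601
[9.03216264e-05 3.51493869e-05 5.61406095e-05]
[[322.03843197 118.77119548]
 [322.58168827 118.98446727]
 [322.15224252 118.81587528]
 [322.5438606  137.47107446]]
[257  68]
```

View pics/w23d.png

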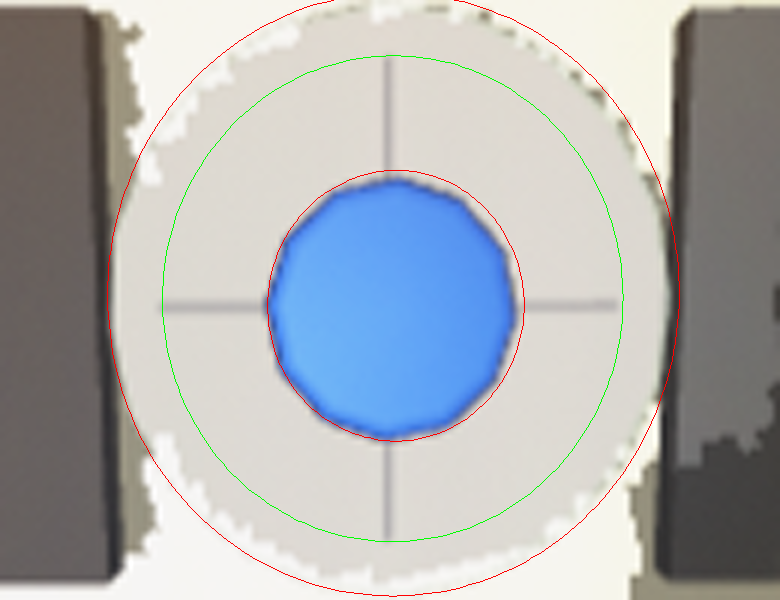

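View pics/w23.png

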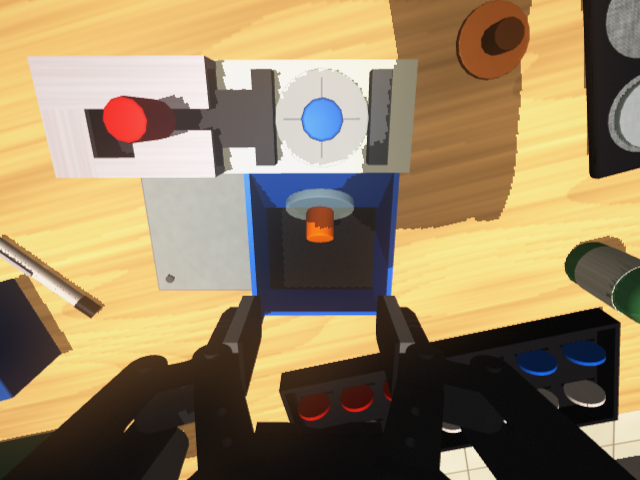

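View pics/scene23.png

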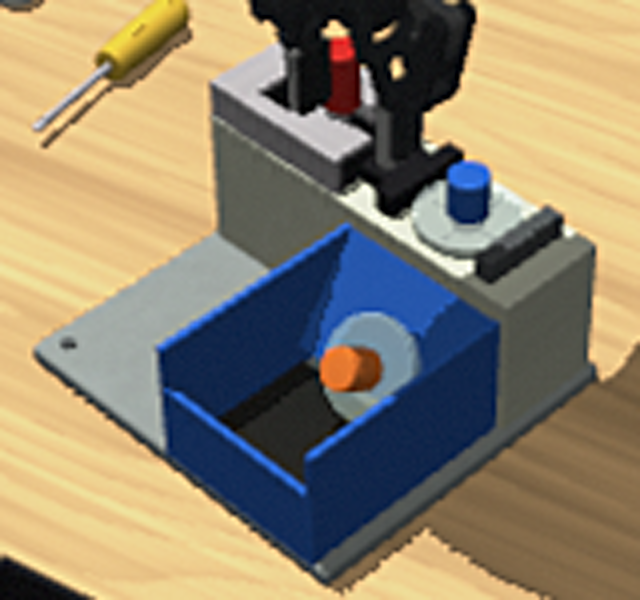

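```bash
python3 - <<'E'
from h import *
p=np.load('standw.npy');c=dict(np.load('w23.npz'));cs=viewer.calibration('scene')
u1=np.array([319.5,240.]);u2=np.array([215+341/4,180+372/4])
q=least_squares(lambda x:np.r_[proj(c,stand(p,[x]))[0]-u1,proj(cs,stand(p,[x]))[0]-u2],[.09,0,.05])
print('block end face centre',q.x,q.fun)
# model: lens on slope, base centre s up slope from the foot
d=np.array([75-35,0,15-100.]);d/=np.linalg.norm(d);n=np.array([-d[2],0,d[0]]);n*=np.sign(n[2])
print('flat-on-slope foot model end face',np.array([75,0,15])-30*d+34*n, 'base',np.array([75,0,15])-30*d)
E
```

```text
block end face centre [ 0.09765001 -0.00118624  0.05811381] [ 0.51150234 -0.38900455 -1.51555874 -0.38665161]
flat-on-slope foot model end face [92.98992478  0.         56.6216603 ] base [62.22608891  0.         42.14456107]
```

View pics/sc23full.png

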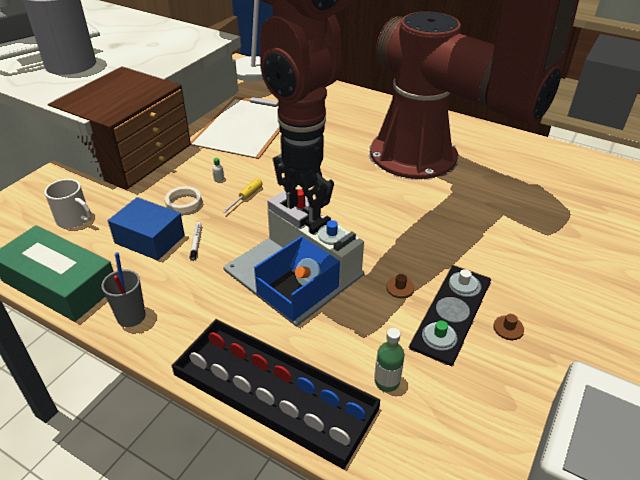

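```bash
python3 - <<'E'
from workcell import r,job_done
s=r.state();print(s['t'],s['contact_force']);print(job_done())
E
```

```text
23.1 [-0.2674759  -0.48396254 -0.49571264]
the job is handed in; nothing more can be done
None
```

I changed the lens as asked and handed the job in at 23.1 s, with the gripper clear of everything.

**What I did:**
1. I drew the knob back, moved it across and left it in the holding notch, where it stayed by itself.
2. I pushed the orange lens along the ledge and off the +X edge, down the chute.
3. I set the blue lens on the cross.
4. I freed the knob, guided it back most of the way and released it. The jaw then clamped the blue lens.

**Last checks:**
- **Blue lens:** it lies between jaw and fixed stop, with its block within about 0.5 mm of the cross in the wrist picture. The knob is back in the straight lane.
- **Other objects:** the white and green lenses and the rest of the table look unmoved in the last scene picture.
- **Force:** the highest wrist force I read was about 18 N.

**What did not go cleanly:**
- **First placing of the blue lens:** it sat about 2 mm off in X. I gripped it again and moved it in two small steps, pressing with about 13 N at one point. The final view before clamping showed X near 0.
- **Orange lens:** it is in the tray but not lying flat. It leans on the foot of the slope with its edge on the floor, and its position did not change from the push to the last picture. Its block end measured X = 98 mm and Z = 58 mm, which fits that pose within about 5 mm. I left it there because nudging it could have tipped it block-down.

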